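Load, latch and start the print curing tray

ROBOT

A 7-joint arm with a two-finger parallel gripper is mounted at the origin on the work surface. World frame = base frame: x ahead of the robot, y to its left, z up, the work surface at z = 0. Lengths are in m, angles in rad, forces in N, time in s.
With the tool pointing down it reaches from about 0.4 to 0.925 m from the base axis. Payload 5.6 kg.
Tool frame: the origin (TCP) lies midway between the tips of the shut fingers; the grasp point (between the pads) lies arm.pinch_z behind it (arm.pinch_z is the distance from the TCP to the grasp point, in m); z points along the fingers, y is the direction in which the jaws open and shut (so a half turn about z gives the same grasp; the last joint's range is limited). The gripper opens to 85 mm and grips with 20 to 120 N. Pads are 22 mm wide; open, the fingers measure 114 mm over their backs; the gripper's body (76 mm by 85 mm) begins 54 mm behind the grasp point. The pads swing forward as they close: fully open they stand 13 mm farther back than shut.
Start: joints at [1.238, 0.468, -0.012, 1.603, 0.006, 1.071, -0.056], TCP at [0.186, -0.623, 0.231] pointing down, gripper open.
Joint ranges: [-2.53, 2.53], [-0.31, 2.02], [-1.57, 1.55], [0.28, 2.44], [-1.29, 4.43], [0.15, 1.84], [-2.92, 2.92]. Speed limits (rad/s): [2.57, 2.57, 3.14, 3.14, 3.14, 3.14, 3.14].

INTERFACE

Orientations are given as a unit quaternion [w, x, y, z].
In Python, from plant import arm, eyes, spotter gives the robot as it stands.
- The arm moves only by the shell command python3 -m creep 'ROWS' [FORCE]. ROWS is JSON, a list of rows, each an object of numbers: "dx", "dy", "dz": the shift along the tool's x, y, z in cm; "rx", "ry", "rz": the turn, a rotation vector about the tool's x, y, z in degrees; "grip": the closure, from -1 (fully open) to 1 (shut). A call has exactly 10 rows; each row is the pose to reach, as a shift and turn from the pose measured when the call began, along the tool's axes at that moment; what a row does not reach only later rows make up. A row lasts 1/12 s, in which the tool goes at most 41.7 mm and 7.16 degrees, less where a joint would pass 70% of its speed; a pose out of reach is approached as far as the arm can. A call with a gripper value outside its range is refused whole. The fingers move at their own pace and stop on an object; FORCE is the grip in N (left out, the last holds). Time passes only in rows, so rows that repeat a pose let the fingers close, or fill a call up. It gives the time, the measured TCP pose, the force and the opening at its end, in the units of the state.
- arm.get_state(): the state, without advancing time (a new reading comes with each control period).
- eyes.camera(name): name is "scene" or "top" or "wrist"; returns a dict with "pixels" (400x640x3 uint8, red, green, blue), "fovy" (degrees; the focal length in pixels is half the picture's height over the tangent of half this angle, whatever the lens; pixels are square), "cx", "cy" (the principal point, pixels), "origin" and "attitude" of the camera in the world. Camera axes: x right, y down, z forward; pixel columns grow to the right and rows downward; lengths in m; the calibration is good to about 2 mm. The wrist camera is an equidistant fisheye: a pixel r from the principal point sees the ray r / f radians off the axis. A picture is of the moment at which its call begins. There is no depth.
- arm.hand_in(): hands the job in, once; it reports no verdict.
Trained networks look in the newest picture that a camera, given by its name, has taken for a name from the list of things; names that differ only in an ending like _2 or _b are one class to them, and where a whole thing is asked for, a point or a joint stands for the part that bears it (a point fixed in the world has none). Each returns a list of dicts, best first, with "confidence" (0 to 1); they miss things now and then, are a little off and sometimes report something else, mostly with a low value. They report only what shows in the picture. A call takes as long as a camera call.
- spotter.regions_of(camera, thing): "region" (400x640 bool, what is visible of it) and "rect" ([left, top, width, height] in pixels, round what is visible of it).
The state is a dict: "time": time; "q": joint angles; "joint_vel": joint speeds; "joint_torque": joint torques, N m; "ee_pos": TCP position; "eef_rot": TCP orientation; "ft_force": force on the tool from outside, world axes, zero at the start; "wrist_torque": the same for the moment, N m; "opening": finger opening in m.
Only numpy, scipy, OpenCV 4.12 (cv2) and the standard library are available. Lean on these libraries where they do the work, as an engineer would, in place of code of your own. Each camera call takes 0.05 s, during which the arm holds its last target.

TASK

Stand every grey printed part upright on the floor of the black tray, then slide the tray fully home in its dock so that its lug lifts the hinged catch by itself and the catch drops behind it; do not touch the catch with the robot. Then start the curing by turning the cam until its high point is on the sprung plunger and presses it fully in, and leave it there. Leave the other things on the bench where they are.

Things in the scene. Friction and masses are not known exactly. Their poses are not given: they have to be found in the camera images.
- print1_c (a point): a grey printed part, one of up to six (None if absent): a base 60 x 36 mm (long along its x), 14 mm thick, with a solid web 36 mm long (along its x) and 20 mm wide across its y rising from the middle of the base to 56 mm total height. This point is its centre, half-way up (28 mm above its underside); z is up. Good to grip across the web (closing along its y), 10 to 15 mm above this point. 90 g or so.
- print2_c (a point): a grey printed part, one of up to six (None if absent): a base 60 x 36 mm (long along its x), 14 mm thick, with a round post 20 mm in diameter rising from the middle of the base to 56 mm total height. This point is its centre, half-way up (28 mm above its underside); z is up. Good to grip across the web (closing along its y), 10 to 15 mm above this point. 90 g or so.
- print3_c (a point): a grey printed part, one of up to six (None if absent): a base 60 x 36 mm (long along its x), 14 mm thick, with a forked web 40 mm long (two 14 mm prongs, a lower filling between them) (along its x) and 20 mm wide across its y rising from the middle of the base to 56 mm total height. This point is its centre, half-way up (28 mm above its underside); z is up. Good to grip across the web (closing along its y), 10 to 15 mm above this point. 90 g or so.
- print4_c (a point): a grey printed part, one of up to six (None if absent): a base 60 x 36 mm (long along its x), 14 mm thick, with a solid web 36 mm long (along its x) and 20 mm wide across its y rising from the middle of the base to 56 mm total height. This point is its centre, half-way up (28 mm above its underside); z is up. Good to grip across the web (closing along its y), 10 to 15 mm above this point. 90 g or so.
- print5_c (a point): a grey printed part, one of up to six (None if absent): a base 60 x 36 mm (long along its x), 14 mm thick, with a round post 20 mm in diameter rising from the middle of the base to 56 mm total height. This point is its centre, half-way up (28 mm above its underside); z is up. Good to grip across the web (closing along its y), 10 to 15 mm above this point. 90 g or so.
- print6_c (a point): a grey printed part, one of up to six (None if absent): a base 60 x 36 mm (long along its x), 14 mm thick, with a forked web 40 mm long (two 14 mm prongs, a lower filling between them) (along its x) and 20 mm wide across its y rising from the middle of the base to 56 mm total height. This point is its centre, half-way up (28 mm above its underside); z is up. Good to grip across the web (closing along its y), 10 to 15 mm above this point. 90 g or so.
- tray_floor (a point): black open tray, outside 138 mm (its x) x 164 mm (its y), walls 20 mm high and 4 mm thick, floor 5 mm thick: the point is the centre of the floor's upper face, inside 130 x 156 mm. It lies loose in the dock between two guide rails and slides along its y; +y is the way in. It holds six parts in 2 (x) by 3 (y), their long sides along its x, about 64 and 50 mm apart.
- tray_handle (a point): the tray's upright handle tab at its -y end, 14 mm thick across x, 36 mm long along y, its top 56 mm above the tray's underside: the point is 38 mm above the tray's underside, 18 mm below the tab's top, 100 mm from the tray's centre.
- tray_lug (a point): lug on the tray's +x side, 50 mm long along y, 25 mm wide, 12 mm thick, its top 24 mm above the tray's underside: the point is at its trailing end (6 mm towards +y from the tray's middle), half-way through its thickness. It lifts the catch when the tray is pushed in.
- dock_floor (a point): fixed dock, a grey plate 10 mm thick and 290 mm long along y, with low aluminium guide rails on both sides (16 mm high on -x, 10 mm on +x) and a stop at its +y end: the point is the centre of the plate's upper face. The tray's floor point lies about 62 mm towards -y at the start and 51 mm towards +y when the tray touches the stop.
- catch (a joint): gravity catch, a steel arm hinged on a post at the dock's +x side, 0 = hanging down on its rest, grows as it is lifted (rad). The lug lifts it by about 0.22 rad in passing along its sloping underside; it drops by itself behind the lug once the tray's floor point is more than 43 mm towards +y from the dock's point.
- catch_tip (a point): the lower inner corner of the catch's tip, facing the dock's +y; hinge 52 mm further to the dock's -y and 25 mm higher. Do not touch the catch with the robot.
- cam_grip (a point): middle of the black grip bar on top of the cam, on the cam's vertical axis, at the height to grip (70 mm above the table). The bar is 14 mm thick (its x), 60 mm long (its y) and 36 mm high, top 16 mm above this point; the cam's nose points along its -y and stands out 14 mm beyond the bar. The white starter box under it (110 x 176 x 30 mm) is fixed.
- cam (a joint): the aluminium cam's angle (rad), grows counter-clockwise seen from above, range 0 to 4.2. At 0 the nose points straight away from the plunger, at 3.14 its high point is square on the plunger. It stays where it is left (friction 0.1 N m). The cam is a 28 mm radius disc with a rounded nose (10 mm radius) reaching 44 mm from the axis.
- plunger (a joint): how far the sprung brass plunger is pushed in (m): 0 at rest, 0.008 with the cam's high point square on it. Spring 4 N at rest, 8 N there.
- plunger_tip (a point): middle of the brass plunger's face, 36 mm from the cam's axis at rest; its y is the way it is pushed in.
- bottle: bystander, leave alone: white plastic bottle, 64 mm across, 100 mm tall; origin at the centre of its underside
- tape: bystander, leave alone: paper tape roll, 100 mm across, 25 mm high; origin at the centre of its underside
- scraper: bystander, leave alone: spatula-like scraper lying flat
- mug: bystander, leave alone: white mug, 80 mm across, 90 mm tall; origin at the centre of its underside
- glue_jar: bystander, leave alone: amber jar, 38 mm across, 46 mm tall; origin at the centre of its underside

How it is judged:
On the way, in this order (a step that is already met when the one before it is completed fails the run):
1. all printed parts stand upright on the tray floor (x of print1_c in the frame of tray_floor between -0.062 and 0.062 m and y of print1_c in the frame of tray_floor between -0.076 and 0.076 m and z of print1_c in the frame of tray_floor between 0.02 and 0.036 m and angle between each of print1_c, print2_c, print3_c, print4_c, print5_c, print6_c's own z axis and vertical below 0.2 rad and x of print2_c in the frame of tray_floor between -0.062 and 0.062 m and y of print2_c in the frame of tray_floor between -0.076 and 0.076 m and z of print2_c in the frame of tray_floor between 0.02 and 0.036 m and x of print3_c in the frame of tray_floor between -0.062 and 0.062 m and y of print3_c in the frame of tray_floor between -0.076 and 0.076 m and z of print3_c in the frame of tray_floor between 0.02 and 0.036 m and x of print4_c in the frame of tray_floor between -0.062 and 0.062 m and y of print4_c in the frame of tray_floor between -0.076 and 0.076 m and z of print4_c in the frame of tray_floor between 0.02 and 0.036 m and x of print5_c in the frame of tray_floor between -0.062 and 0.062 m and y of print5_c in the frame of tray_floor between -0.076 and 0.076 m and z of print5_c in the frame of tray_floor between 0.02 and 0.036 m and x of print6_c in the frame of tray_floor between -0.062 and 0.062 m and y of print6_c in the frame of tray_floor between -0.076 and 0.076 m and z of print6_c in the frame of tray_floor between 0.02 and 0.036 m), for 0.2 s.
2. the tray's lug lifts the catch (value of joint catch above 0.12 rad and contact force between tray and catch above 0.02 N), for 0.02 s.
3. the tray is home and the catch has dropped behind its lug (value of joint catch below 0.05 rad and y of tray_floor in the frame of dock_floor between 0.036 and 0.056 m and z of tray_floor in the frame of dock_floor below 0.009 m and angle between tray_floor's own z axis and vertical below 0.05 rad), for 0.2 s.
4. the cam's high point presses the plunger in (value of joint plunger above 0.0068 m and value of joint cam between 2.86 and 3.42 rad), for 0.2 s.
At the end, for the whole second after the job is handed in: Every part upright (0.2 rad), at rest on the floor inside the tray; tray flat, its floor point 36 to 56 mm towards +y of the dock's point, catch down (under 0.05 rad) behind the lug; cam at 2.86 to 3.42 rad, plunger in by over 6.8 mm (all of step 1 and all of step 3 and all of step 4 and linear speed of each of print1, print2, print3, print4, print5, print6 below 0.02 m/s); the robot touches nothing.
It fails at once if the robot touches the catch (contact force between any of the fingers, the arm and catch above 0.5 N).
It fails at once if a bystander is displaced by more than 5 cm (distance of any of bottle, tape, scraper, mug, glue_jar from where it was at the start of the episode above 0.05 m).
Of print1, print2, print3, print4, print5, print6 only 4 to 6 are there at a start; the rules pass over those that are not, and their reading is None.
At some moment in a run one of print1, print2, print3, print4, print5, print6 may be knocked a few centimetres aside while the robot is not near it.
It also fails if it takes over 210 s, if anything falls off the work surface, if the arm or the gripper's body presses on something with over 40 N, if the wrist force passes 120 N, or if a joint passes its speed limit or range.

## Working session

There is one attempt and no reset: what is moved stays moved. The work goes in short steps, Python scripts to look and compute and a shell command to move; the robot and the scene stay as the last step left them, time stands still between calls to the robot, and variables do not carry over. Pictures are saved under pics/ and viewed, and the job is handed in when it is done.

```bash
ls; mkdir -p pics; python3 - <<'E'
from plant import arm,eyes,spotter
import cv2,json
print(arm.pinch_z); print(arm.get_state())
for n in ["scene","top","wrist"]:
    c=eyes.camera(n); cv2.imwrite(f"pics/{n}0.png",c["pixels"][:,:,::-1]); print(n,{k:v for k,v in c.items() if k!="pixels"})
E
```

```text
pics
0.0187
{'time': 0.0, 'q': array([ 1.23798219,  0.46839403, -0.01160003,  1.60364699,  0.00598257,
        1.07140639, -0.05630034]), 'joint_vel': array([-0.00026872,  0.00123268, -0.00085634, -0.00066651,  0.0011813 ,
        0.00057284, -0.0005219 ]), 'joint_torque': array([ 6.04420893e-04, -5.32375789e+01,  2.17444712e-02, -2.51300651e+01,
        1.13727417e-02,  7.99332687e-03, -2.23706587e-05]), 'ee_pos': array([ 0.18552573, -0.62236233,  0.23031772]), 'eef_rot': array([-8.90725761e-04,  9.89524338e-01,  1.44363281e-01, -1.86711377e-04]), 'ft_force': array([-0.60293882, -0.21433206,  0.35687167]), 'wrist_torque': array([-0.01775039, -0.07424438,  0.02383126]), 'opening': 0.08540105588938963}
scene {'fovy': 48.51049752591259, 'cx': 318.8936974430077, 'cy': 193.02791777925523, 'origin': array([1.00142195, 0.46794985, 1.0634792 ]), 'attitude': array([-0.12334918,  0.37371416,  0.87914336, -0.26875576])}
top {'fovy': 56.5262590294702, 'cx': 321.7807920471627, 'cy': 197.50042071998533, 'origin': array([0.24655935, 0.01500825, 1.21438575]), 'attitude': array([ 0.07344789, -0.67461163,  0.72985891, -0.08252598])}
wrist {'fovy': 65.70646984690485, 'cx': 318.5892542978482, 'cy': 198.61801312376278, 'origin': array([ 0.26352985, -0.59815093,  0.37260195]), 'attitude': array([ 0.12942288,  0.79141053, -0.58954096, -0.09674994])}
```

View pics/top0.png

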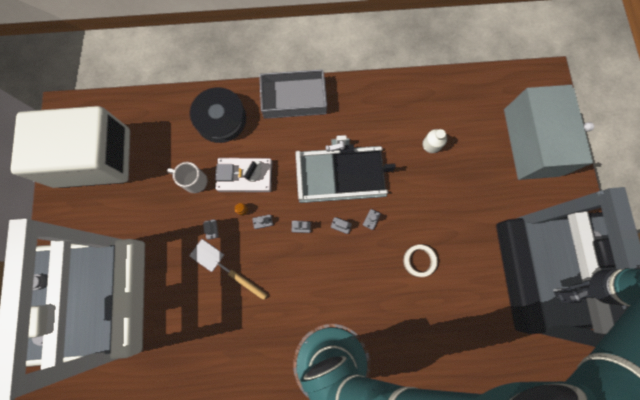

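View pics/scene0.png

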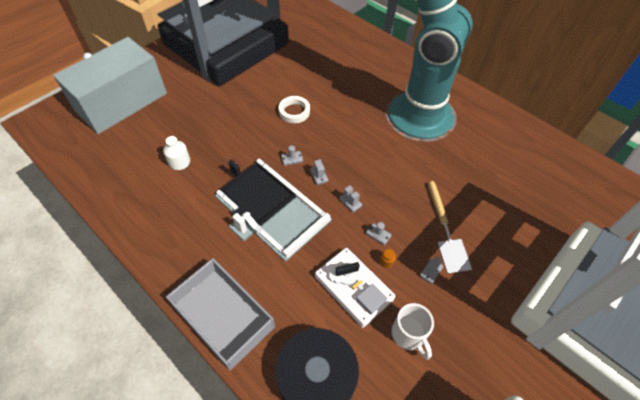

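View pics/wrist0.png

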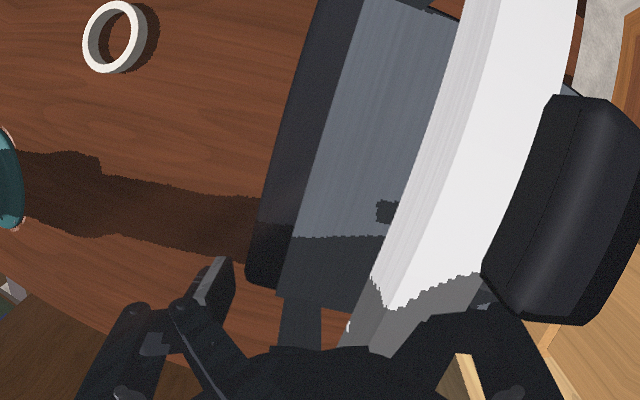

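```bash
cat > h.py <<'E'
import numpy as np,cv2
from scipy.spatial.transform import Rotation as R
from plant import arm,eyes,spotter
def rot(q): return R.from_quat([q[1],q[2],q[3],q[0]]).as_matrix()
def f(c): return 200/np.tan(np.radians(c["fovy"]/2))
def ray(c,u,v,fish=False):
    x=(u-c["cx"])/f(c); y=(v-c["cy"])/f(c)
    if fish:
        r=np.hypot(x,y); s=np.sin(r)/max(r,1e-9); d=np.array([x*s,y*s,np.cos(r)])
    else: d=np.array([x,y,1.])
    return rot(c["attitude"])@d
def onz(c,u,v,z,fish=False):
    d=ray(c,u,v,fish); o=np.array(c["origin"]); return o+d*(z-o[2])/d[2]
def proj(c,p,fish=False):
    p=rot(c["attitude"]).T@(np.array(p)-c["origin"])
    if fish:
        r=np.hypot(p[0],p[1]); t=np.arctan2(r,p[2]); k=t/max(r,1e-9); x,y=p[0]*k,p[1]*k
    else: x,y=p[:2]/p[2]
    return np.array([c["cx"]+f(c)*x,c["cy"]+f(c)*y])
def crop(c,l,t,w,h,s,name):
    im=c["pixels"][t:t+h,l:l+w,::-1]; cv2.imwrite("pics/"+name,cv2.resize(im,None,fx=s,fy=s,interpolation=cv2.INTER_CUBIC))
def go(st,pos,R_des=None):
    """shift in tool frame (cm) and rotvec (deg) to reach pos/R"""
    Rc=rot(st["eef_rot"]); d=Rc.T@(np.array(pos)-st["ee_pos"])*100
    rv=np.zeros(3) if R_des is None else np.degrees(R.from_matrix(Rc.T@R_des).as_rotvec())
    return np.round(d,2),np.round(rv,1)
def Rdown(a):
    """tool down, jaw (tool y) along world angle a"""
    y=np.array([np.cos(a),np.sin(a),0]); z=np.array([0,0,-1.]); return np.stack([np.cross(y,z),y,z],1)
E
python3 - <<'E'
from h import *
c=eyes.camera("top"); crop(c,190,120,220,165,3.6,"top1.png")
for n in ["print1_c","print2_c","print3_c","tray_floor","dock_floor","catch","cam_grip","cam","plunger","tray_handle"]:
    for d in spotter.regions_of("top",n)[:7]:
        l,t,w,h=d["rect"]; m=np.argwhere(d["region"]).mean(0)[::-1]
        print(n,round(d["confidence"],2),d["rect"],m.round(1),onz(c,*m,0.02).round(3))
c=eyes.camera("scene"); crop(c,210,130,270,200,2.9,"scene1.png")
for n in ["print1_c","print2_c","print3_c"]:
    for d in spotter.regions_of("scene",n)[:7]:
        m=np.argwhere(d["region"]).mean(0)[::-1]
        print(n,round(d["confidence"],2),d["rect"],m.round(1),onz(c,*m,0.02).round(3))
E
```

```text
print1_c 0.6 [201.7, 219.1, 16.4, 18.0] [210.1 228.7] [0.439 0.356 0.02 ]
print1_c 0.34 [328.0, 142.4, 16.9, 7.9] [333.4 146.9] [ 0.687 -0.064  0.02 ]
print2_c 0.44 [363.0, 211.0, 18.7, 21.6] [371.3 219.1] [ 0.43  -0.166  0.02 ]
tray_floor 0.9 [333.1, 145.0, 60.0, 51.3] [358.6 170.2] [ 0.598 -0.141  0.02 ]
tray_floor 0.72 [252.9, 214.4, 19.7, 13.7] [261.5 221.5] [0.45 0.19 0.02]
dock_floor 0.88 [298.4, 134.8, 88.5, 67.9] [324.4 174.4] [ 0.592 -0.026  0.02 ]
catch 0.49 [323.9, 143.5, 19.7, 7.9] [334.1 146.8] [ 0.687 -0.067  0.02 ]
catch 0.33 [245.7, 160.0, 14.5, 23.0] [252.2 170.9] [0.623 0.214 0.02 ]
cam_grip 0.58 [239.4, 164.1, 20.7, 18.1] [252.1 171.3] [0.622 0.214 0.02 ]
cam_grip 0.17 [238.6, 171.1, 1.4, 8.1] [238.3 172.8] [0.62 0.26 0.02]
cam 0.86 [246.5, 158.2, 10.6, 27.6] [252.1 171.4] [0.621 0.214 0.02 ]
cam 0.74 [404.4, 245.0, 31.8, 33.5] [419.7 260.6] [ 0.285 -0.305  0.02 ]
plunger 0.37 [232.9, 168.8, 8.2, 10.1] [237.6 172.9] [0.62  0.262 0.02 ]
plunger 0.36 [252.7, 216.6, 21.9, 13.9] [261.3 221.5] [0.45  0.191 0.02 ]
plunger 0.24 [404.3, 243.1, 31.5, 34.5] [420.3 260.2] [ 0.286 -0.307  0.02 ]
tray_handle 0.8 [330.1, 145.2, 66.6, 48.2] [358.2 170. ] [ 0.599 -0.14   0.02 ]
tray_handle 0.66 [253.2, 214.5, 22.1, 13.1] [262.4 221.4] [0.45  0.187 0.02 ]
tray_handle 0.34 [233.2, 202.3, 13.6, 15.5] [240.9 208.8] [0.497 0.255 0.02 ]
print1_c 0.89 [420.6, 259.4, 22.9, 24.6] [431.1 270.6] [0.447 0.358 0.02 ]
print2_c 0.83 [280.6, 143.8, 21.2, 19.0] [291.  157.1] [ 0.437 -0.164  0.02 ]
print3_c 0.43 [393.0, 306.4, 39.3, 51.9] [412.8 328.7] [0.599 0.414 0.02 ]
```

View pics/top1.png

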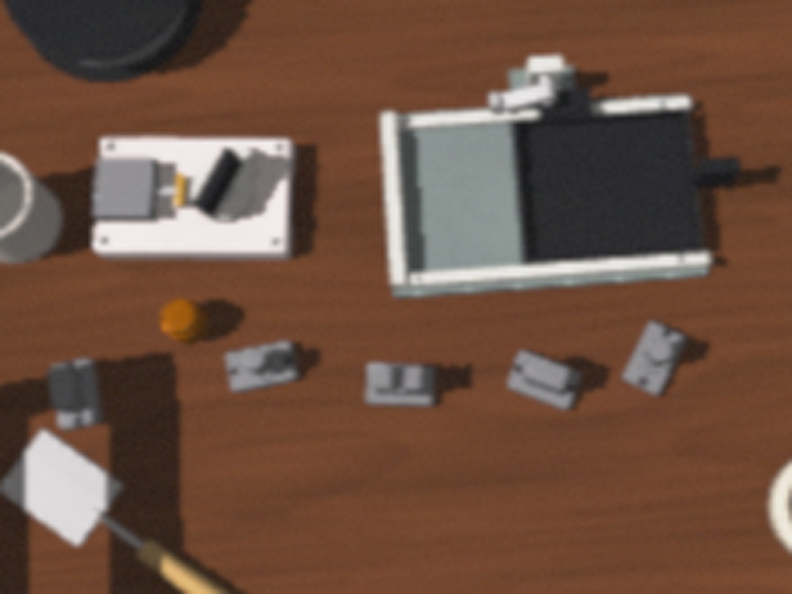

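View pics/scene1.png

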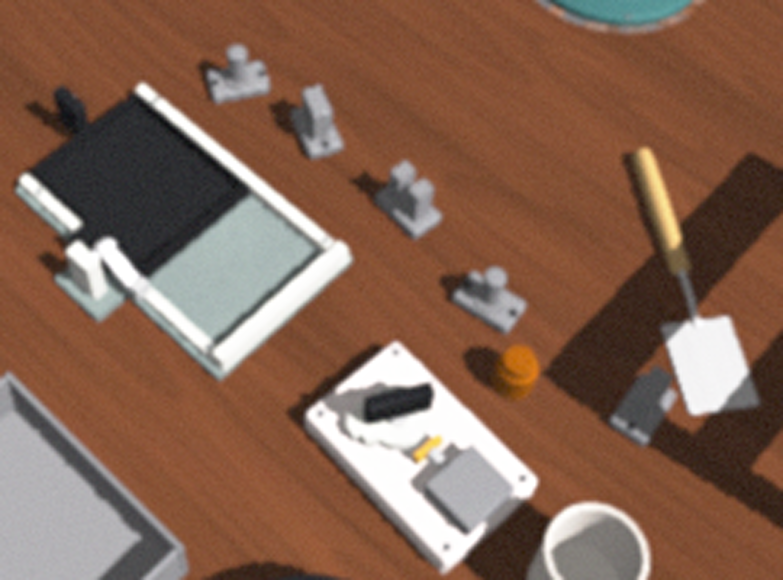

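```bash
cat >> h.py <<'E'
from scipy.optimize import minimize
def boxv(lx,ly,z0,z1,cx=0,cy=0): return np.array([[cx+sx*lx/2,cy+sy*ly/2,z] for sx in(-1,1) for sy in(-1,1) for z in(z0,z1)])
def cyl(r,z0,z1): return np.array([[r*np.cos(a),r*np.sin(a),z] for a in np.linspace(0,2*np.pi,20,endpoint=False) for z in(z0,z1)])
B=boxv(.06,.036,0,.014)
M={"web":[B,boxv(.036,.02,.014,.056)],"post":[B,cyl(.01,.014,.056)],
   "fork":[B,boxv(.014,.02,.014,.056,.013),boxv(.014,.02,.014,.056,-.013),boxv(.04,.02,.014,.035)]}
def hull(c,kind,x,y,a,z0=0,fish=False,S=4,off=(0,0),shape=(400,640)):
    m=np.zeros((shape[0]*S,shape[1]*S),np.uint8); Rz=R.from_euler("z",a).as_matrix()
    for V in M[kind]:
        P=np.array([proj(c,Rz@v+[x,y,z0],fish) for v in V])
        P=((P-np.array(off)+.5)*S-.5)
        cv2.fillConvexPoly(m,cv2.convexHull(P.astype(np.float32)).round().astype(np.int32),1)
    return m
def grey(c,smax=70):
    hsv=cv2.cvtColor(c["pixels"],cv2.COLOR_RGB2HSV); return ((hsv[...,1]<smax)).astype(np.uint8)
def fit(cams,kind,x,y,a,z0=0,smax=70,half=30,masks=None):
    S=4; D=[]
    for i,(c,fish) in enumerate(cams):
        u,v=proj(c,[x,y,z0+.02],fish).round().astype(int); h=half*(3 if fish else 1)
        l,t=max(u-h,0),max(v-h,0); r,b=min(u+h,640),min(v+h,400)
        g=(grey(c,smax) if masks is None else masks[i])[t:b,l:r]; s=1 if fish else S
        g=cv2.resize(g.astype(np.float32),None,fx=s,fy=s,interpolation=cv2.INTER_LINEAR)
        D.append((c,fish,(l,t),(b-t,r-l),g,s))
    def cost(p):
        J=0
        for c,fish,off,sh,g,s in D:
            m=hull(c,kind,p[0],p[1],p[2],z0,fish,s,off,sh).astype(np.float32)
            J+=1-np.minimum(m,g).sum()/max(np.maximum(m,g).sum(),1)
        return J/len(D)
    best=None
    for da in (0,.5,-.5,1.,-1.,1.5):
        for sc in(1,):
            x0=np.array([x,y,a+da]); 
            r=minimize(cost,x0,method="Nelder-Mead",options=dict(initial_simplex=x0+np.array([[0,0,0],[.012,0,0],[0,.012,0],[0,0,.3]]),xatol=2e-4,fatol=1e-4))
            if best is None or r.fun<best.fun: best=r
    return best.x,best.fun
E
python3 - <<'E'
from h import *
c=eyes.camera("top"); s=eyes.camera("scene")
# grey components near parts
for k,u,v in [("post",371,219),("web",342,226),("fork",302,227),("post",262,222),("web",210,229)]:
    p=onz(c,u,v,.02); print(k,p.round(3))
    for cams in ([(c,0)],[(s,0)],[(c,0),(s,0)]):
        x,J=fit(cams,k,p[0],p[1],np.pi/2); print("   ",x.round(4),round(J,3))
E
```

```text
post [ 0.43  -0.165  0.02 ]
    [ 0.4321 -0.1681  2.5801] 0.735
    [ 0.4301 -0.1685  2.587 ] 0.701
    [ 0.4313 -0.1684  2.5682] 0.72
web [ 0.415 -0.069  0.02 ]
    [ 0.4205 -0.0667  1.125 ] 0.643
    [ 0.4179 -0.0662  1.1394] 0.635
    [ 0.4193 -0.0665  1.1389] 0.642
fork [0.422 0.06  0.02 ]
    [0.4259 0.0643 1.4522] 0.478
    [0.4238 0.0638 1.451 ] 0.483
    [0.4245 0.0643 1.4459] 0.485
post [0.448 0.188 0.02 ]
    [0.4528 0.1891 1.6857] 0.108
    [0.4502 0.1889 1.6881] 0.399
    [0.452  0.1893 1.7004] 0.262
web [0.438 0.357 0.02 ]
    [0.4404 0.3575 0.1087] 0.666
    [0.3897 0.3758 2.243 ] 0.618
    [0.3758 0.3799 2.8657] 0.667
```

```bash
python3 - <<'E'
from h import *
c=eyes.camera("top"); crop(c,290,128,116,80,6.8,"top2.png")
s=eyes.camera("scene"); crop(s,210,150,130,110,6,"scene2.png"); 
crop(c,195,140,90,110,5.4,"top3.png")
E
```

```text
(no output)
```

View pics/top2.png

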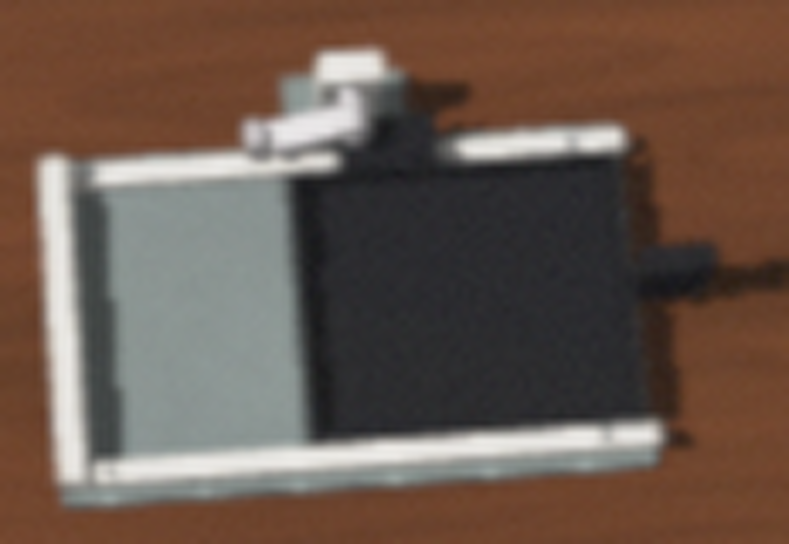

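View pics/scene2.png

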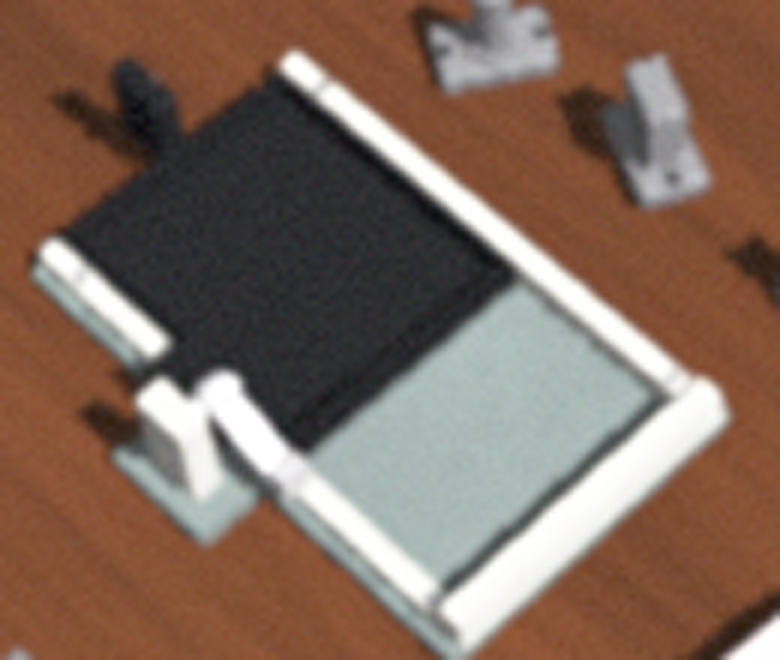

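View pics/top3.png

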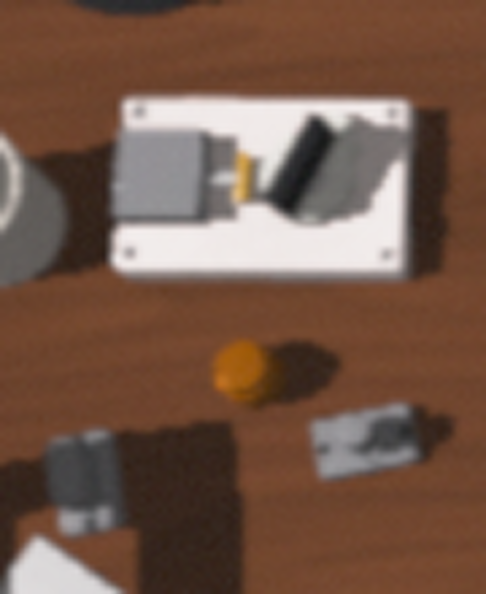

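```bash
python3 - <<'E'
from h import *
c=eyes.camera("top"); s=eyes.camera("scene")
T=lambda X,Y,z: onz(c,290+(X+.5)/6.8-.5,128+(Y+.5)/6.8-.5,z)
S=lambda X,Y,z: onz(s,210+(X+.5)/6-.5,150+(Y+.5)/6-.5,z)
def ang(a,b): d=b-a; return np.degrees(np.arctan2(d[1],d[0])).round(2)
print("rail-x outer",ang(T(662,447,.026),T(95,484,.026)),T(662,432,.026),T(95,472,.026))
print("rail+x",ang(T(625,128,.02),T(78,160,.02)),T(625,142,.02),T(80,175,.02))
print("stop",ang(T(62,485,.026),T(38,157,.026)))
print("tray front",T(292,182,.03),T(312,440,.03),ang(T(312,440,.03),T(292,182,.03)))
print("tray back",T(622,155,.03),T(643,425,.03))
print("handle top",T(690,262,.066),T(715,255,.066),T(640,272,.066))
print("scene handle top end",S(128,68,.066), "tray front corners",S(295,445,.03),S(515,275,.03),"back",S(70,235,.03),S(275,80,.03))
print("scene rail-x ends",S(290,62,.026),S(690,378,.026))
print("scene stop", S(715,390,.03),S(445,605,.03))
print("post top: top", T(348,60,.06),T(348,60,.08), "scene",S(172,385,.06),S(172,385,.08))
print("catch tip", T(255,140,.05),S(285,475,.05))
E
```

```text
rail-x outer 89.35 [ 0.51756129 -0.22637256  0.026     ] [0.51917758 0.04838254 0.026     ]
rail+x 89.09 [ 0.66839666 -0.22664763  0.02      ] [0.67217937 0.04564675 0.02      ]
stop 0.33
tray front [ 0.65688942 -0.05850931  0.03      ] [ 0.52586598 -0.05695525  0.03      ] -0.68
tray back [ 0.65823107 -0.22236974  0.03      ] [ 0.52081822 -0.21682303  0.03      ]
handle top [ 0.58993412 -0.24125593  0.066     ] [ 0.592463   -0.25352175  0.066     ] [ 0.58685438 -0.21700269  0.066     ]
scene handle top end [ 0.59138501 -0.24829857  0.066     ] tray front corners [ 0.66342695 -0.0551212   0.03      ] [ 0.53009407 -0.05005776  0.03      ] back [ 0.66042401 -0.21632693  0.03      ] [ 0.53106894 -0.21689131  0.03      ]
scene rail-x ends [ 0.51648612 -0.22272522  0.026     ] [0.51236732 0.04589885 0.026     ]
scene stop [0.51099216 0.06009121 0.03      ] [0.67195115 0.05068219 0.03      ]
post top: top [ 0.70654057 -0.08909728  0.06      ] [ 0.69857128 -0.08729362  0.08      ] scene [ 0.69044394 -0.10154772  0.06      ] [ 0.69664194 -0.09019726  0.08      ]
catch tip [ 0.67277766 -0.04115913  0.05      ] [ 0.68314381 -0.03684164  0.05      ]
```

```bash
python3 - <<'E'
from h import *
st=arm.get_state()
print(rot(st["eef_rot"]).round(3))
print(go(st,[.19,-.60,.33]),go(st,[.3,-.42,.36]),go(st,[.45,-.10,.36]))
c=eyes.camera("wrist"); print(rot(c["attitude"]).round(2))
E
```

```text
[[ 0.958  0.286 -0.   ]
 [ 0.286 -0.958 -0.   ]
 [-0.     0.    -1.   ]]
(array([ 1.06, -2.07, -9.87]), array([0., 0., 0.])) (array([ 16.75, -16.18, -12.87]), array([0., 0., 0.])) (array([ 40.27, -42.56, -12.87]), array([0., 0., 0.]))
[[ 0.29 -0.91 -0.31]
 [-0.96 -0.27 -0.09]
 [ 0.    0.32 -0.95]]
```

```bash
python3 -m creep '[{"dz":-4,"grip":-1},{"dz":-8,"grip":-1},{"dx":1,"dy":-2,"dz":-11,"grip":-1},{"dx":3,"dy":-4,"dz":-13,"grip":-1},{"dx":5,"dy":-7,"dz":-13,"grip":-1},{"dx":8,"dy":-9,"dz":-13,"grip":-1},{"dx":10.5,"dy":-12,"dz":-13,"grip":-1},{"dx":13,"dy":-14.5,"dz":-13,"grip":-1},{"dx":15.5,"dy":-17,"dz":-13,"grip":-1},{"dx":18,"dy":-19.5,"dz":-13,"grip":-1}]' 40
```

```text
invalid input at $[0]: expected keys dx, dy, dz, rx, ry, rz, grip
```

```bash
python3 - <<'E'
from h import *
st=arm.get_state(); print(st["q"].round(3)); print(go(st,[.47,-.06,.36],Rdown(-np.pi/2)))
E
```

```text
[ 1.238  0.468 -0.012  1.603  0.006  1.071 -0.056]
(array([ 43.33, -45.82, -12.87]), array([ 0. ,  0. , 16.6]))
```

```bash
python3 -m creep '[{"dx":0,"dy":0,"dz":-4,"rx":0,"ry":0,"rz":0,"grip":-1},{"dx":0,"dy":0,"dz":-8,"rx":0,"ry":0,"rz":0,"grip":-1},{"dx":1,"dy":-2,"dz":-11,"rx":0,"ry":0,"rz":0,"grip":-1},{"dx":3,"dy":-4,"dz":-13,"rx":0,"ry":0,"rz":0,"grip":-1},{"dx":5.5,"dy":-7,"dz":-13,"rx":0,"ry":0,"rz":0,"grip":-1},{"dx":8,"dy":-9.5,"dz":-13,"rx":0,"ry":0,"rz":0,"grip":-1},{"dx":10.5,"dy":-12,"dz":-13,"rx":0,"ry":0,"rz":0,"grip":-1},{"dx":13,"dy":-14.5,"dz":-13,"rx":0,"ry":0,"rz":3,"grip":-1},{"dx":15.5,"dy":-17,"dz":-13,"rx":0,"ry":0,"rz":8,"grip":-1},{"dx":18,"dy":-19.5,"dz":-13,"rx":0,"ry":0,"rz":12,"grip":-1}]' 40
python3 - <<'E'
from h import *
st=arm.get_state(); print(st["q"].round(3)); print(go(st,[.47,-.06,.36],Rdown(-np.pi/2)))
E
```

```text
time: 2.08
ee_pos: [0.3029, -0.383, 0.3616]
eef_rot: [0.0, 0.999, 0.038, 0.0]
ft_force: [0.7, 0.1, 0.4]
opening: 0.0856
[ 0.97   0.083 -0.146  1.812  0.013  1.247 -0.675]
(array([ 19.11, -30.94,   0.14]), array([ 0. , -0. ,  4.3]))
```

```bash
python3 -m creep '[{"dx":2,"dy":-3,"dz":0,"rx":0,"ry":0,"rz":0,"grip":-1},{"dx":4,"dy":-6.5,"dz":0,"rx":0,"ry":0,"rz":1,"grip":-1},{"dx":6,"dy":-10,"dz":0,"rx":0,"ry":0,"rz":2,"grip":-1},{"dx":7,"dy":-13.5,"dz":0,"rx":0,"ry":0,"rz":3,"grip":-1},{"dx":8,"dy":-17,"dz":0,"rx":0,"ry":0,"rz":4,"grip":-1},{"dx":9,"dy":-20.5,"dz":0,"rx":0,"ry":0,"rz":4.3,"grip":-1},{"dx":10,"dy":-24,"dz":0,"rx":0,"ry":0,"rz":4.3,"grip":-1},{"dx":10,"dy":-27,"dz":0,"rx":0,"ry":0,"rz":4.3,"grip":-1},{"dx":10,"dy":-29,"dz":0,"rx":0,"ry":0,"rz":4.3,"grip":-1},{"dx":10,"dy":-30,"dz":0,"rx":0,"ry":0,"rz":4.3,"grip":-1}]' 40
python3 - <<'E'
from h import *
st=arm.get_state(); print(st["q"].round(3))
c=eyes.camera("wrist");cv2.imwrite("pics/w1.png",c["pixels"][:,:,::-1]); print(c["origin"])
c=eyes.camera("top");cv2.imwrite("pics/t4.png",c["pixels"][:,:,::-1])
E
```

```text
time: 2.92
ee_pos: [0.3797, -0.0734, 0.3617]
eef_rot: [0.001, 1.0, 0.003, 0.0]
ft_force: [0.0, -0.3, 0.2]
opening: 0.0856
[ 0.648 -0.106 -0.49   1.985 -0.051  1.249 -1.39 ]
[ 0.46093216 -0.07183883  0.50397652]
```

View pics/w1.png

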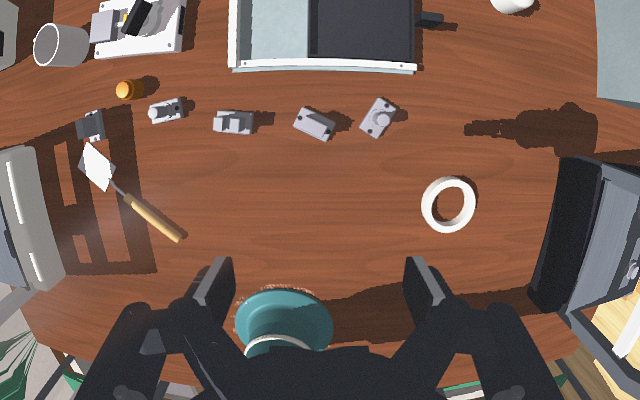

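View pics/t4.png

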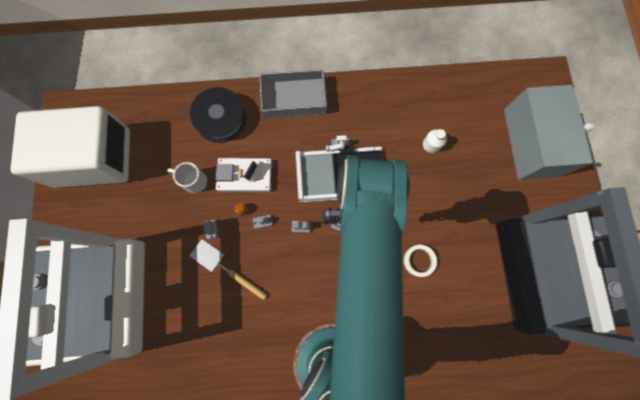

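```bash
cat > fitall.py <<'E'
from h import *
import sys
P=[("post",.4313,-.1684,2.568),("web",.419,-.0665,1.139),("fork",.4245,.0643,1.446),("post",.452,.1893,1.70),("web",.4404,.3575,.1)]
def comp(c,p,fish,smax=75):
    g=grey(c,smax); u,v=proj(c,p,fish).round().astype(int)
    n,l=cv2.connectedComponents(g)
    w=l[max(v-6,0):v+7,max(u-6,0):u+7].ravel(); w=w[w>0]
    return (l==np.bincount(w).argmax()).astype(np.uint8) if len(w) else g
if __name__=="__main__":
    c=eyes.camera("wrist"); s=eyes.camera("scene")
    ov=c["pixels"][:,:,::-1].copy()
    for i,(k,x,y,a) in enumerate(P):
        for cams in ([(c,1)],[(s,0)]):
            ms=[comp(cc,[x,y,.02],f) for cc,f in cams]
            r,J=fit(cams,k,x,y,a,masks=ms,half=25); print(i,k,r.round(4),np.degrees(r[2]).round(1),round(J,3),ms[0].sum())
            if cams[0][1]:
                m=hull(c,k,*r,0,True,1); cs,_=cv2.findContours(m,cv2.RETR_EXTERNAL,cv2.CHAIN_APPROX_NONE); cv2.drawContours(ov,cs,-1,(0,0,255),1)
    cv2.imwrite("pics/"+sys.argv[1],ov)
    cv2.imwrite("pics/c"+sys.argv[1],cv2.resize(ov[60:200,60:420],None,fx=2.2,fy=2.2,interpolation=cv2.INTER_CUBIC))
E
python3 fitall.py fa1.png
```

```text
0 post [ 0.4325 -0.1676  2.6143] 149.8 0.038 883
0 post [ 0.4299 -0.1685  2.5922] 148.5 0.098 297
1 web [ 0.4203 -0.0665  1.119 ] 64.1 0.035 898
1 web [ 0.4182 -0.0666  1.1276] 64.6 0.086 308
2 fork [0.4262 0.0641 1.4851] 85.1 0.05 872
2 fork [0.4238 0.0642 1.4164] 81.2 0.08 370
3 post [0.4518 0.1888 1.6868] 96.6 0.079 699
3 post [0.4502 0.1889 1.6869] 96.7 0.083 354
4 web [0.4401 0.3585 0.0904] 5.2 0.636 2374
4 web [0.4008 0.3708 2.376 ] 136.1 0.536 1293
```

View pics/cfa1.png

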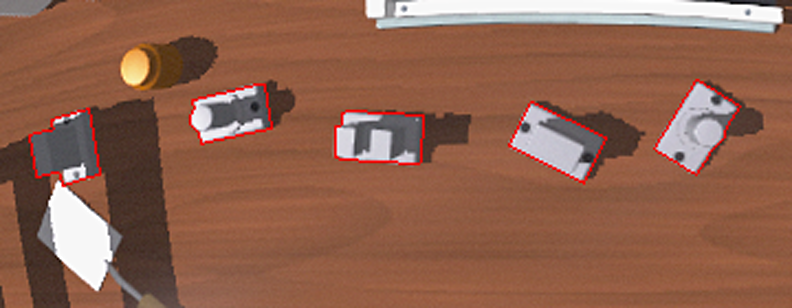

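```bash
python3 -m creep '[{"dx":0.5,"dy":0,"dz":2,"rx":0,"ry":0,"rz":-6,"grip":-1},{"dx":1,"dy":0,"dz":5,"rx":0,"ry":0,"rz":-13,"grip":-1},{"dx":2,"dy":-0.3,"dz":8,"rx":0,"ry":0,"rz":-20,"grip":-1},{"dx":3,"dy":-0.5,"dz":11.5,"rx":0,"ry":0,"rz":-27,"grip":-1},{"dx":4,"dy":-0.7,"dz":15,"rx":0,"ry":0,"rz":-34,"grip":-1},{"dx":4.06,"dy":-0.7,"dz":18,"rx":0,"ry":0,"rz":-41,"grip":-1},{"dx":4.06,"dy":-0.7,"dz":21,"rx":0,"ry":0,"rz":-48,"grip":-1},{"dx":4.06,"dy":-0.7,"dz":23,"rx":0,"ry":0,"rz":-55,"grip":-1},{"dx":4.06,"dy":-0.7,"dz":24,"rx":0,"ry":0,"rz":-62,"grip":-1},{"dx":4.06,"dy":-0.7,"dz":24,"rx":0,"ry":0,"rz":-64,"grip":-1}]' 40
python3 - <<'E'
from h import *
st=arm.get_state(); print(st["q"].round(3))
c=eyes.camera("wrist");cv2.imwrite("pics/w2.png",c["pixels"][:,:,::-1])
print(go(st,[.4195,-.0665,.02],Rdown(np.radians(-25.9))))
E
```

```text
time: 3.95
ee_pos: [0.4189, -0.0724, 0.1185]
eef_rot: [-0.002, 0.848, 0.531, -0.002]
ft_force: [0.0, 0.0, 1.5]
opening: 0.0854
[ 0.591  0.334 -0.567  2.19   0.279  0.691 -0.621]
(array([ 0.57, -0.15,  9.85]), array([-0.3,  0.1,  0. ]))
```

View pics/w2.png

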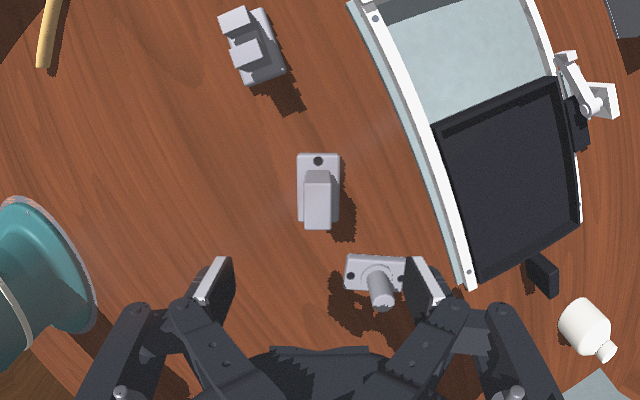

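```bash
python3 - <<'E'
from h import *
c=eyes.camera("wrist"); crop(c,340,0,260,300,2,"w2c.png")
for n,(u,v),z in [("-x-y",(478,285),.03),("+x-y",(581,220),.03),("+x+y",(556,77),.03),("-x+y",(433,125),.03),("rail -y end",(472,287),.026),("rail +y",(352,3),.026)]:
    print(n,onz(c,u,v,z,True).round(4))
print(proj(c,[.594,-.1365,.015],True))
E
python3 -m creep '[{"dx":0.57,"dy":-0.15,"dz":2,"rx":0,"ry":0,"rz":0,"grip":-1},{"dx":0.57,"dy":-0.15,"dz":5,"rx":0,"ry":0,"rz":0,"grip":-1},{"dx":0.57,"dy":-0.15,"dz":7.5,"rx":0,"ry":0,"rz":0,"grip":-1},{"dx":0.57,"dy":-0.15,"dz":9,"rx":0,"ry":0,"rz":0,"grip":-1},{"dx":0.57,"dy":-0.15,"dz":9.85,"rx":0,"ry":0,"rz":0,"grip":-1},{"dx":0.57,"dy":-0.15,"dz":9.85,"rx":0,"ry":0,"rz":0,"grip":-0.5},{"dx":0.57,"dy":-0.15,"dz":9.85,"rx":0,"ry":0,"rz":0,"grip":1},{"dx":0.57,"dy":-0.15,"dz":9.85,"rx":0,"ry":0,"rz":0,"grip":1},{"dx":0.57,"dy":-0.15,"dz":9.85,"rx":0,"ry":0,"rz":0,"grip":1},{"dx":0.57,"dy":-0.15,"dz":9.85,"rx":0,"ry":0,"rz":0,"grip":1}]' 40
```

```text
-x-y [ 0.524  -0.2196  0.03  ]
+x-y [ 0.6669 -0.215   0.03  ]
+x+y [ 0.6641 -0.0573  0.03  ]
-x+y [ 0.5269 -0.0525  0.03  ]
rail -y end [ 0.5184 -0.2221  0.026 ]
rail +y [0.51   0.0589 0.026 ]
[514.21913049 179.47006112]
time: 4.88
ee_pos: [0.422, -0.067, 0.0227]
eef_rot: [0.0, 0.849, 0.528, -0.0]
ft_force: [-0.7, -1.2, -0.9]
opening: 0.0257
```

View pics/w2c.png

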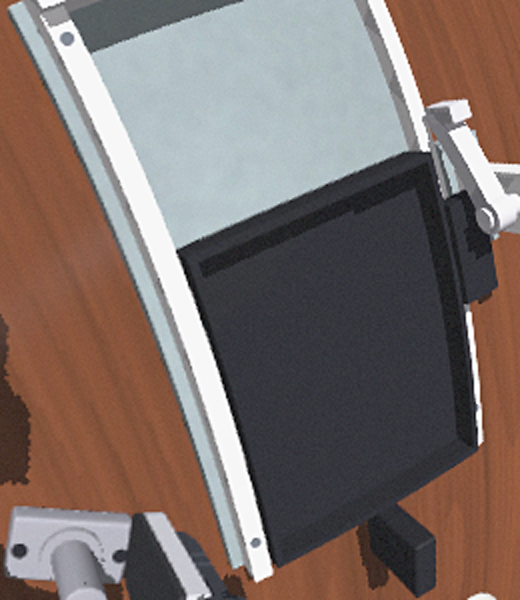

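```bash
python3 -m creep '[{"dx":0,"dy":0,"dz":0,"rx":0,"ry":0,"rz":0,"grip":1},{"dx":0,"dy":0,"dz":0,"rx":0,"ry":0,"rz":0,"grip":1},{"dx":0,"dy":0,"dz":0,"rx":0,"ry":0,"rz":0,"grip":1},{"dx":0,"dy":0,"dz":0,"rx":0,"ry":0,"rz":0,"grip":1},{"dx":0,"dy":0,"dz":-1,"rx":0,"ry":0,"rz":0,"grip":1},{"dx":0,"dy":0,"dz":-3,"rx":0,"ry":0,"rz":0,"grip":1},{"dx":0,"dy":0,"dz":-5,"rx":0,"ry":0,"rz":0,"grip":1},{"dx":0,"dy":0,"dz":-7.5,"rx":0,"ry":0,"rz":0,"grip":1},{"dx":0,"dy":0,"dz":-10,"rx":0,"ry":0,"rz":5,"grip":1},{"dx":0,"dy":0,"dz":-11,"rx":0,"ry":0,"rz":10,"grip":1}]' 40
python3 - <<'E'
from h import *
st=arm.get_state(); print(st["q"].round(3))
print(go(st,[.6255,-.186,.125],Rdown(np.radians(-89.5))))
E
```

```text
time: 5.72
ee_pos: [0.4233, -0.0668, 0.136]
eef_rot: [0.002, 0.893, 0.451, 0.002]
ft_force: [0.5, -0.6, -1.4]
opening: 0.0193
[ 0.57   0.296 -0.555  2.178  0.238  0.719 -0.782]
(array([ 2.42, 23.34,  1.21]), array([ 0.2, -0.2, 53.1]))
```

```bash
python3 -m creep '[{"dx":0.2,"dy":2,"dz":0,"rx":0,"ry":0,"rz":5,"grip":1},{"dx":0.5,"dy":5,"dz":0,"rx":0,"ry":0,"rz":11,"grip":1},{"dx":0.8,"dy":8,"dz":0,"rx":0,"ry":0,"rz":18,"grip":1},{"dx":1.2,"dy":11.5,"dz":0,"rx":0,"ry":0,"rz":25,"grip":1},{"dx":1.6,"dy":15,"dz":0,"rx":0,"ry":0,"rz":32,"grip":1},{"dx":1.9,"dy":18,"dz":0,"rx":0,"ry":0,"rz":39,"grip":1},{"dx":2.2,"dy":20.5,"dz":0,"rx":0,"ry":0,"rz":46,"grip":1},{"dx":2.4,"dy":22.5,"dz":0,"rx":0,"ry":0,"rz":52,"grip":1},{"dx":2.42,"dy":23.3,"dz":0.5,"rx":0,"ry":0,"rz":53,"grip":1},{"dx":2.42,"dy":23.3,"dz":1.2,"rx":0,"ry":0,"rz":53,"grip":1}]' 40
python3 - <<'E'
from h import *
st=arm.get_state(); print(st["q"].round(3))
print(go(st,[.6255,-.186,.0385],Rdown(np.radians(-89.5))))
c=eyes.camera("wrist");cv2.imwrite("pics/w3.png",c["pixels"][:,:,::-1])
E
```

```text
time: 6.55
ee_pos: [0.6264, -0.1865, 0.1253]
eef_rot: [0.001, 1.0, 0.005, 0.003]
ft_force: [-0.4, 0.2, -1.4]
opening: 0.0193
[ 0.419  0.604 -0.253  1.666  0.185  0.889 -1.467]
(array([-0.14, -0.07,  8.68]), array([ 0.1, -0.4,  0.1]))
```

View pics/w3.png

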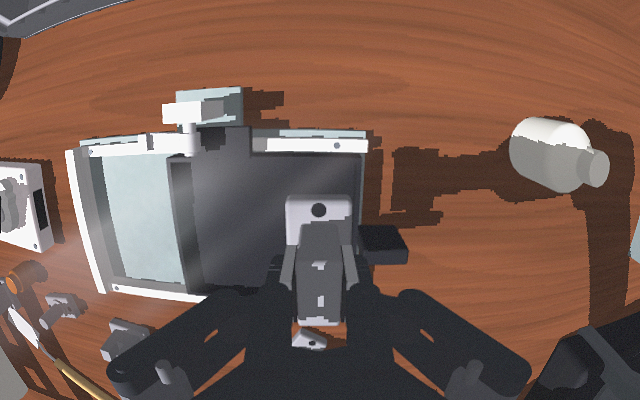

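```bash
python3 - <<'E'
from h import *
c=eyes.camera("wrist"); crop(c,60,80,350,230,2.2,"w3c.png")
for a in [(.6635,-.0545,.03),(.6625,-.218,.03),(.525,-.0545,.03),(.5255,-.2185,.03),(.594,-.253,.066),(.594,-.218,.066)]: print(proj(c,a,True).round(1), ((proj(c,a,True)-[60,80])*2.2).round())
E
```

```text
[164.  154.6] [229. 164.]
[362.5 154.8] [666. 164.]
[186.8 293.6] [279. 470.]
[353.4 300.4] [645. 485.]
[408.9 255.3] [768. 386.]
[363.6 256.1] [668. 387.]
```

View pics/w3c.png

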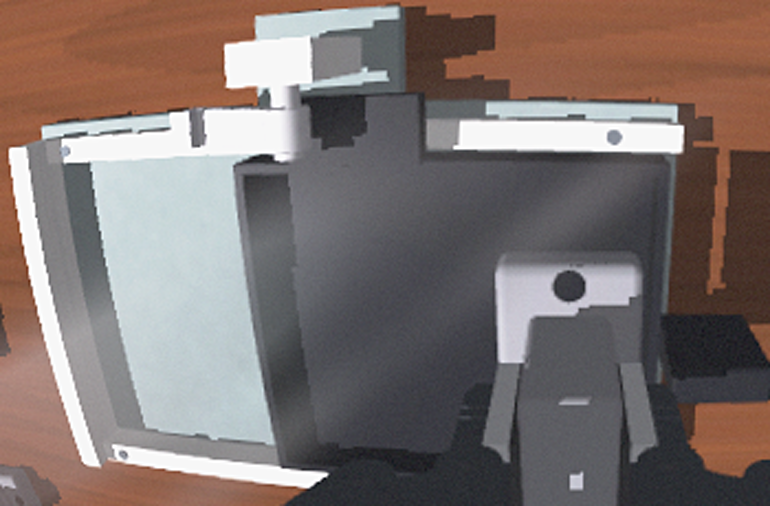

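```bash
python3 -m creep '[{"dx":-0.05,"dy":0,"dz":2,"rx":0,"ry":0,"rz":0,"grip":1},{"dx":-0.05,"dy":0,"dz":4,"rx":0,"ry":-0.3,"rz":0,"grip":1},{"dx":-0.05,"dy":0,"dz":5.5,"rx":0,"ry":-0.3,"rz":0,"grip":1},{"dx":-0.05,"dy":0,"dz":7,"rx":0,"ry":-0.3,"rz":0,"grip":1},{"dx":-0.05,"dy":0,"dz":7.8,"rx":0,"ry":-0.3,"rz":0,"grip":1},{"dx":-0.05,"dy":0,"dz":8.4,"rx":0,"ry":-0.3,"rz":0,"grip":1},{"dx":-0.05,"dy":0,"dz":8.7,"rx":0,"ry":-0.3,"rz":0,"grip":1},{"dx":-0.05,"dy":0,"dz":8.7,"rx":0,"ry":-0.3,"rz":0,"grip":1},{"dx":-0.05,"dy":0,"dz":8.7,"rx":0,"ry":-0.3,"rz":0,"grip":1},{"dx":-0.05,"dy":0,"dz":8.7,"rx":0,"ry":-0.3,"rz":0,"grip":1}]' 40
python3 - <<'E'
from h import *
c=eyes.camera("wrist");cv2.imwrite("pics/w4.png",c["pixels"][:,:,::-1])
E
```

```text
time: 7.48
ee_pos: [0.622, -0.1839, 0.038]
eef_rot: [-0.0, 1.0, 0.007, -0.003]
ft_force: [-4.6, 2.8, 7.7]
opening: 0.0193
```

View pics/w4.png

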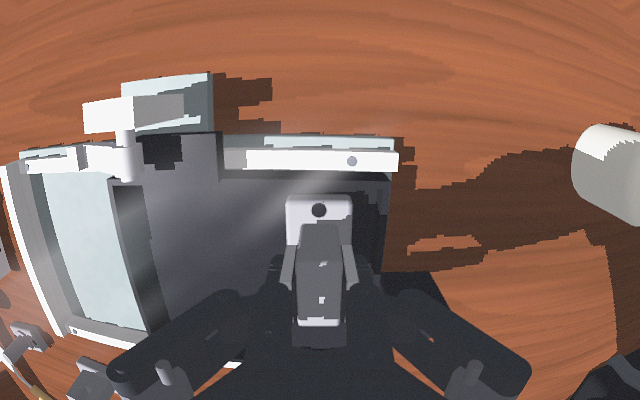

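```bash
python3 -m creep '[{"dx":0,"dy":0,"dz":-0.3,"rx":0,"ry":0,"rz":0,"grip":1},{"dx":0.4,"dy":0.2,"dz":-0.3,"rx":0,"ry":0,"rz":0,"grip":1},{"dx":0.45,"dy":0.3,"dz":-0.3,"rx":0,"ry":0,"rz":0,"grip":1},{"dx":0.45,"dy":0.3,"dz":-0.2,"rx":0,"ry":0,"rz":0,"grip":1},{"dx":0.45,"dy":0.3,"dz":-0.1,"rx":0,"ry":0,"rz":0,"grip":1},{"dx":0.45,"dy":0.3,"dz":-0.05,"rx":0,"ry":0,"rz":0,"grip":1},{"dx":0.45,"dy":0.3,"dz":-0.05,"rx":0,"ry":0,"rz":0,"grip":0.3},{"dx":0.45,"dy":0.3,"dz":-0.05,"rx":0,"ry":0,"rz":0,"grip":0.3},{"dx":0.45,"dy":0.3,"dz":-0.05,"rx":0,"ry":0,"rz":0,"grip":0.3},{"dx":0.45,"dy":0.3,"dz":-0.05,"rx":0,"ry":0,"rz":0,"grip":0.3}]' 40
```

```text
time: 8.37
ee_pos: [0.6265, -0.1868, 0.0384]
eef_rot: [-0.0, 1.0, 0.007, -0.003]
ft_force: [0.2, -0.6, 0.7]
opening: 0.0297
```

```bash
python3 -m creep '[{"dx":0,"dy":0,"dz":-2,"rx":0,"ry":0,"rz":0,"grip":0.3},{"dx":0,"dy":0,"dz":-5,"rx":0,"ry":0,"rz":0,"grip":0.1},{"dx":-0.5,"dy":0,"dz":-8.5,"rx":0,"ry":0,"rz":3,"grip":-1},{"dx":-3,"dy":0,"dz":-11,"rx":0,"ry":0,"rz":8,"grip":-1},{"dx":-6.5,"dy":-0.3,"dz":-12,"rx":0,"ry":0,"rz":14,"grip":-1},{"dx":-10,"dy":-0.7,"dz":-12,"rx":0,"ry":0,"rz":20,"grip":-1},{"dx":-13.5,"dy":-1.1,"dz":-12,"rx":0,"ry":0,"rz":26,"grip":-1},{"dx":-16.5,"dy":-1.5,"dz":-12,"rx":0,"ry":0,"rz":30,"grip":-1},{"dx":-19,"dy":-1.9,"dz":-11,"rx":0,"ry":0,"rz":30,"grip":-1},{"dx":-19.4,"dy":-1.9,"dz":-10,"rx":0,"ry":0,"rz":30,"grip":-1}]' 40
python3 - <<'E'
from h import *
from fitall import comp
st=arm.get_state(); print(st["q"].round(3))
c=eyes.camera("wrist");cv2.imwrite("pics/w5.png",c["pixels"][:,:,::-1])
s=eyes.camera("scene");cv2.imwrite("pics/s5.png",s["pixels"][:,:,::-1])
m=[comp(c,[.4325,-.1676,.02],1)]; print(m[0].sum(),fit([(c,1)],"post",.4325,-.1676,2.61,masks=m,half=40))
print(go(st,[.4320,-.1678,.021],Rdown(np.radians(-120.5))))
E
```

```text
time: 9.2
ee_pos: [0.4287, -0.1701, 0.1399]
eef_rot: [0.001, 0.968, -0.253, -0.004]
ft_force: [-1.3, 0.8, -1.0]
opening: 0.0853
[ 0.45   0.296 -0.168  2.116  0.076  0.742 -1.85 ]
2604 (array([ 0.43242187, -0.16747369,  2.60470508]), np.float64(0.04232609272003174))
(array([ 0.26, -0.41, 11.89]), array([0.2, 0.4, 1.2]))
```

View pics/w5.png

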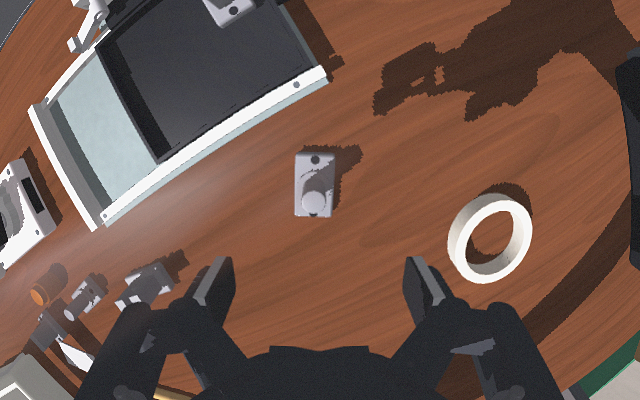

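View pics/s5.png

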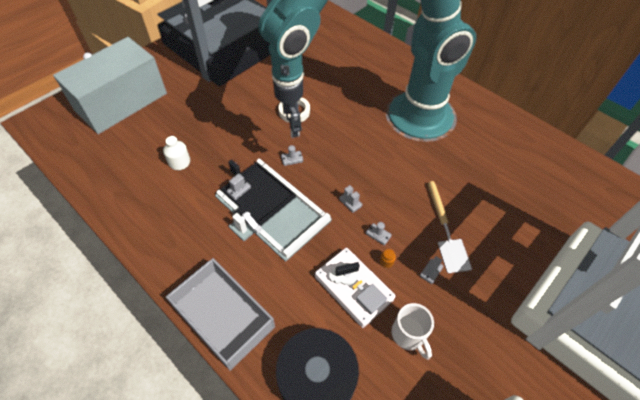

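```bash
python3 -m creep '[{"dx":0.26,"dy":-0.4,"dz":2.5,"rx":0,"ry":0,"rz":0,"grip":-1},{"dx":0.26,"dy":-0.4,"dz":5.5,"rx":0,"ry":0.4,"rz":1,"grip":-1},{"dx":0.26,"dy":-0.4,"dz":8.5,"rx":0,"ry":0.4,"rz":1,"grip":-0.5},{"dx":0.26,"dy":-0.4,"dz":10.5,"rx":0,"ry":0.4,"rz":1,"grip":-0.3},{"dx":0.26,"dy":-0.4,"dz":11.6,"rx":0,"ry":0.4,"rz":1,"grip":-0.3},{"dx":0.26,"dy":-0.4,"dz":11.9,"rx":0,"ry":0.4,"rz":1,"grip":0},{"dx":0.26,"dy":-0.4,"dz":11.9,"rx":0,"ry":0.4,"rz":1,"grip":1},{"dx":0.26,"dy":-0.4,"dz":11.9,"rx":0,"ry":0.4,"rz":1,"grip":1},{"dx":0.26,"dy":-0.4,"dz":11.9,"rx":0,"ry":0.4,"rz":1,"grip":1},{"dx":0.26,"dy":-0.4,"dz":11.9,"rx":0,"ry":0.4,"rz":1,"grip":1}]' 40
python3 - <<'E'
from h import *
s=eyes.camera("scene")
u=proj(s,[.6255,-.186,.035]); 
hsv=cv2.cvtColor(s["pixels"],cv2.COLOR_RGB2HSV); g=((hsv[...,1]<75)&(hsv[...,2]>75)).astype(np.uint8)
n,l=cv2.connectedComponents(g); v=l[int(u[1]),int(u[0])]; m=[(l==v).astype(np.uint8)]; print(u,v,m[0].sum())
print(fit([(s,0)],"web",.6255,-.186,0,z0=.015,masks=m,half=25))
E
```

```text
time: 10.13
ee_pos: [0.4351, -0.1683, 0.0211]
eef_rot: [0.002, 0.965, -0.261, 0.001]
ft_force: [0.0, -0.3, -1.5]
opening: 0.0192
[237.48822294 186.62964591] 75 394
(array([ 0.62246697, -0.18705608,  0.02884749]), np.float64(0.09061062335968018))
```

```bash
python3 -m creep '[{"dx":0,"dy":0,"dz":0,"rx":0,"ry":0,"rz":0,"grip":1},{"dx":0,"dy":0,"dz":-0.5,"rx":0,"ry":0,"rz":0,"grip":1},{"dx":0,"dy":0,"dz":-2,"rx":0,"ry":0,"rz":0,"grip":1},{"dx":0,"dy":0,"dz":-4,"rx":0,"ry":0,"rz":0,"grip":1},{"dx":0,"dy":0,"dz":-6.5,"rx":0,"ry":0,"rz":0,"grip":1},{"dx":0,"dy":0,"dz":-9,"rx":0,"ry":0,"rz":-5,"grip":1},{"dx":1,"dy":0.5,"dz":-11,"rx":0,"ry":0,"rz":-10,"grip":1},{"dx":3,"dy":1.7,"dz":-11,"rx":0,"ry":0,"rz":-16,"grip":1},{"dx":5.5,"dy":3,"dz":-11,"rx":0,"ry":0,"rz":-23,"grip":1},{"dx":8,"dy":4.5,"dz":-11,"rx":0,"ry":0,"rz":-30,"grip":1}]' 40
python3 - <<'E'
from h import *
st=arm.get_state(); print(st["q"].round(3))
print(go(st,[.5647,-.186,.125],Rdown(np.radians(-89.5))),go(st,[.5647,-.186,.0375],Rdown(np.radians(-89.5))))
E
```

```text
time: 11.02
ee_pos: [0.4823, -0.2476, 0.1328]
eef_rot: [0.002, 1.0, 0.001, 0.001]
ft_force: [0.6, -0.2, -0.5]
opening: 0.0192
[ 0.616  0.431 -0.254  1.938  0.153  0.787 -1.292]
(array([ 8.26, -6.14,  0.77]), array([ 0.2, -0.1, -0.3])) (array([ 8.24, -6.18,  9.52]), array([ 0.2, -0.1, -0.3]))
```

```bash
python3 -m creep '[{"dx":1.5,"dy":-1,"dz":0,"rx":0,"ry":0,"rz":0,"grip":1},{"dx":4,"dy":-3,"dz":0,"rx":0,"ry":0,"rz":0,"grip":1},{"dx":6.5,"dy":-5,"dz":0.5,"rx":0,"ry":0,"rz":0,"grip":1},{"dx":8,"dy":-6,"dz":0.7,"rx":0,"ry":0,"rz":0,"grip":1},{"dx":8.25,"dy":-6.15,"dz":0.7,"rx":0,"ry":0,"rz":0,"grip":1},{"dx":8.25,"dy":-6.15,"dz":1.5,"rx":0,"ry":0,"rz":0,"grip":1},{"dx":8.25,"dy":-6.15,"dz":3.5,"rx":0,"ry":0,"rz":0,"grip":1},{"dx":8.25,"dy":-6.15,"dz":5,"rx":0,"ry":0,"rz":0,"grip":1},{"dx":8.25,"dy":-6.15,"dz":6,"rx":0,"ry":0,"rz":0,"grip":1},{"dx":8.25,"dy":-6.15,"dz":6,"rx":0,"ry":0,"rz":0,"grip":1}]' 40
python3 - <<'E'
from h import *
st=arm.get_state()
print(go(st,[.5647,-.186,.0375],Rdown(np.radians(-89.5))))
c=eyes.camera("wrist");cv2.imwrite("pics/w6.png",c["pixels"][:,:,::-1])
E
```

```text
time: 11.85
ee_pos: [0.562, -0.1869, 0.0703]
eef_rot: [0.002, 1.0, 0.001, -0.002]
ft_force: [-0.2, -0.1, -1.2]
opening: 0.019
(array([ 0.28, -0.1 ,  3.28]), array([ 0.2,  0.2, -0.4]))
```

View pics/w6.png

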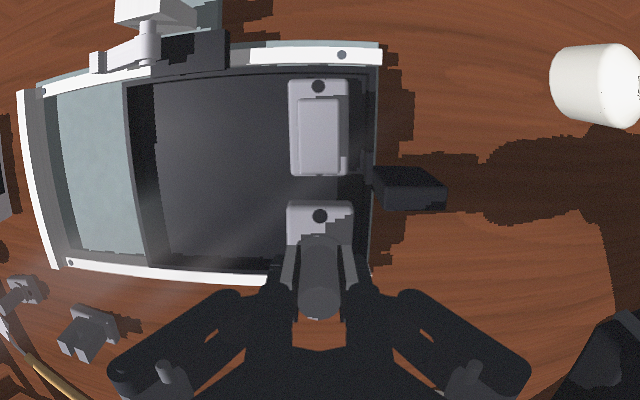

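```bash
python3 - <<'E'
from h import *
c=eyes.camera("wrist")
for u,v,z in [(289,80,.029),(348,80,.029),(348,176,.029),(289,176,.029)]: print(onz(c,u,v,z,True).round(4))
print("tray")
for u,v in [(127,84),(373,71),(372,275),(150,278)]: print(onz(c,u,v,.03,True).round(4))
E
python3 -m creep '[{"dx":0.3,"dy":-0.1,"dz":0.5,"rx":0,"ry":0,"rz":0,"grip":1},{"dx":0.3,"dy":-0.1,"dz":1.5,"rx":0,"ry":0,"rz":0,"grip":1},{"dx":0.3,"dy":-0.1,"dz":2.2,"rx":0,"ry":0,"rz":0,"grip":1},{"dx":0.3,"dy":-0.1,"dz":2.8,"rx":0,"ry":0,"rz":0,"grip":1},{"dx":0.3,"dy":-0.1,"dz":3.2,"rx":0,"ry":0,"rz":0,"grip":1},{"dx":0.3,"dy":-0.1,"dz":3.35,"rx":0,"ry":0,"rz":0,"grip":1},{"dx":0.3,"dy":-0.1,"dz":3.35,"rx":0,"ry":0,"rz":0,"grip":1},{"dx":0.3,"dy":-0.1,"dz":3.35,"rx":0,"ry":0,"rz":0,"grip":1},{"dx":0.3,"dy":-0.1,"dz":3.35,"rx":0,"ry":0,"rz":0,"grip":1},{"dx":0.3,"dy":-0.1,"dz":3.35,"rx":0,"ry":0,"rz":0,"grip":1}]' 40
```

```text
[ 0.6554 -0.1688  0.029 ]
[ 0.6555 -0.2033  0.029 ]
[ 0.597  -0.2043  0.029 ]
[ 0.597  -0.1679  0.029 ]
tray
[ 0.6624 -0.0595  0.03  ]
[ 0.6614 -0.2179  0.03  ]
[ 0.5256 -0.2241  0.03  ]
[ 0.5164 -0.0531  0.03  ]
time: 12.78
ee_pos: [0.5674, -0.1861, 0.0396]
eef_rot: [0.002, 1.0, 0.001, 0.001]
ft_force: [-0.2, -0.0, -0.9]
opening: 0.019
```

```bash
python3 -m creep '[{"dx":-0.1,"dy":0,"dz":0.2,"rx":0,"ry":0,"rz":0,"grip":1},{"dx":-0.15,"dy":0,"dz":0.35,"rx":0,"ry":0,"rz":0,"grip":1},{"dx":-0.15,"dy":0,"dz":0.38,"rx":0,"ry":0,"rz":0,"grip":1},{"dx":-0.15,"dy":0,"dz":0.38,"rx":0,"ry":0,"rz":0,"grip":1},{"dx":-0.15,"dy":0,"dz":0.38,"rx":0,"ry":0,"rz":0,"grip":0.3},{"dx":-0.15,"dy":0,"dz":0.38,"rx":0,"ry":0,"rz":0,"grip":0.3},{"dx":-0.15,"dy":0,"dz":0.38,"rx":0,"ry":0,"rz":0,"grip":0.3},{"dx":-0.15,"dy":0,"dz":0.38,"rx":0,"ry":0,"rz":0,"grip":0.3},{"dx":-0.15,"dy":0,"dz":-1,"rx":0,"ry":0,"rz":0,"grip":0.3},{"dx":-0.15,"dy":0,"dz":-3,"rx":0,"ry":0,"rz":0,"grip":0.3}]' 40
python3 - <<'E'
from h import *
st=arm.get_state()
print(go(st,[.424,.064,.14],Rdown(np.radians(-5.5))))
print(rot(st["eef_rot"]).round(2))
E
```

```text
time: 13.62
ee_pos: [0.5644, -0.1854, 0.0687]
eef_rot: [0.002, 1.0, 0.001, -0.001]
ft_force: [0.9, 0.3, 0.3]
opening: 0.0301
(array([-14.01, -24.94,  -7.18]), array([  0.1,   0.2, -84.4]))
[[ 1.  0. -0.]
 [ 0. -1. -0.]
 [-0.  0. -1.]]
```

```bash
python3 -m creep '[{"dx":0,"dy":0,"dz":-3,"rx":0,"ry":0,"rz":0,"grip":0.3},{"dx":-0.5,"dy":-0.5,"dz":-6,"rx":0,"ry":0,"rz":-5,"grip":0.3},{"dx":-2,"dy":-3,"dz":-7.5,"rx":0,"ry":0,"rz":-11,"grip":-0.5},{"dx":-4,"dy":-6,"dz":-7.5,"rx":0,"ry":0,"rz":-18,"grip":-1},{"dx":-6,"dy":-9.5,"dz":-7.5,"rx":0,"ry":0,"rz":-25,"grip":-1},{"dx":-8,"dy":-13,"dz":-7.5,"rx":0,"ry":0,"rz":-32,"grip":-1},{"dx":-10,"dy":-16.5,"dz":-7.5,"rx":0,"ry":0,"rz":-39,"grip":-1},{"dx":-11.5,"dy":-20,"dz":-7.5,"rx":0,"ry":0,"rz":-46,"grip":-1},{"dx":-13,"dy":-23,"dz":-7.5,"rx":0,"ry":0,"rz":-53,"grip":-1},{"dx":-14,"dy":-25,"dz":-7.5,"rx":0,"ry":0,"rz":-60,"grip":-1}]' 40
python3 - <<'E'
from h import *
st=arm.get_state(); print(st["q"].round(3))
print(go(st,[.424,.064,.14],Rdown(np.radians(-5.5))))
E
```

```text
time: 14.45
ee_pos: [0.4225, 0.0673, 0.1443]
eef_rot: [0.001, 0.863, 0.505, -0.001]
ft_force: [0.2, 1.0, -0.2]
opening: 0.0856
[ 0.317  0.296 -0.627  2.166  0.258  0.753 -0.992]
(array([-0.21,  0.29,  0.43]), array([  0. ,   0.2, -23.8]))
```

```bash
python3 -m creep '[{"dx":0,"dy":0,"dz":0,"rx":0,"ry":0,"rz":-6,"grip":-1},{"dx":0,"dy":0,"dz":0.3,"rx":0,"ry":0,"rz":-13,"grip":-1},{"dx":0,"dy":0,"dz":1,"rx":0,"ry":0,"rz":-19,"grip":-1},{"dx":0,"dy":0.1,"dz":2,"rx":0,"ry":0,"rz":-24,"grip":-1},{"dx":0,"dy":0.1,"dz":2,"rx":0,"ry":0,"rz":-24,"grip":-1},{"dx":0,"dy":0.1,"dz":2,"rx":0,"ry":0,"rz":-24,"grip":-1},{"dx":0,"dy":0.1,"dz":2,"rx":0,"ry":0,"rz":-24,"grip":-1},{"dx":0,"dy":0.1,"dz":2,"rx":0,"ry":0,"rz":-24,"grip":-1},{"dx":0,"dy":0.1,"dz":2,"rx":0,"ry":0,"rz":-24,"grip":-1},{"dx":0,"dy":0.1,"dz":2,"rx":0,"ry":0,"rz":-24,"grip":-1}]' 40
python3 - <<'E'
from h import *
from fitall import comp
st=arm.get_state(); print(st["q"].round(3))
c=eyes.camera("wrist");cv2.imwrite("pics/w7.png",c["pixels"][:,:,::-1])
m=[comp(c,[.4255,.0641,.02],1)]; r,J=fit([(c,1)],"fork",.4255,.0641,1.48,masks=m,half=40); print(m[0].sum(),r,np.degrees(r[2]),J)
print(go(st,[r[0],r[1],.021],Rdown(r[2]-np.pi/2)))
E
```

```text
time: 15.28
ee_pos: [0.4236, 0.0667, 0.1247]
eef_rot: [0.001, 0.74, 0.673, -0.001]
ft_force: [0.4, -0.8, -0.3]
opening: 0.0856
[ 0.366  0.353 -0.691  2.175  0.347  0.721 -0.652]
3167 [0.42572107 0.06494729 1.47340741] 84.42002613261016 0.03562730550765991
(array([-0.11,  0.23, 10.37]), array([0. , 0.2, 0.2]))
```

View pics/w7.png

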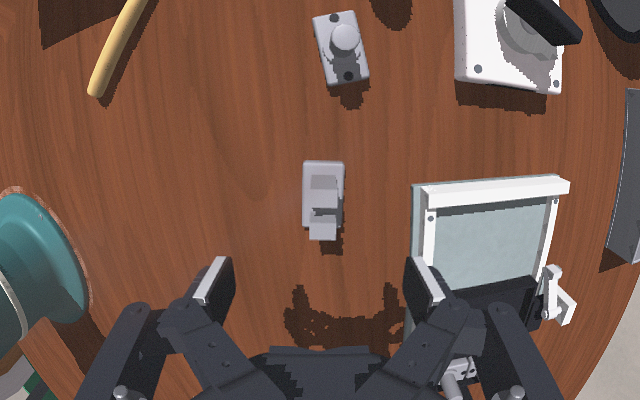

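```bash
python3 -m creep '[{"dx":-0.1,"dy":0.2,"dz":2.5,"rx":0,"ry":0,"rz":0,"grip":-1},{"dx":-0.1,"dy":0.2,"dz":5,"rx":0,"ry":0,"rz":0,"grip":-0.7},{"dx":-0.1,"dy":0.2,"dz":7.5,"rx":0,"ry":0,"rz":0,"grip":-0.5},{"dx":-0.1,"dy":0.2,"dz":9.3,"rx":0,"ry":0,"rz":0,"grip":-0.3},{"dx":-0.1,"dy":0.2,"dz":10.2,"rx":0,"ry":0,"rz":0,"grip":-0.3},{"dx":-0.1,"dy":0.2,"dz":10.4,"rx":0,"ry":0,"rz":0,"grip":0},{"dx":-0.1,"dy":0.2,"dz":10.4,"rx":0,"ry":0,"rz":0,"grip":1},{"dx":-0.1,"dy":0.2,"dz":10.4,"rx":0,"ry":0,"rz":0,"grip":1},{"dx":-0.1,"dy":0.2,"dz":10.4,"rx":0,"ry":0,"rz":0,"grip":1},{"dx":-0.1,"dy":0.2,"dz":10.4,"rx":0,"ry":0,"rz":0,"grip":1}]' 40
```

```text
time: 16.17
ee_pos: [0.4261, 0.0651, 0.0215]
eef_rot: [0.002, 0.74, 0.673, -0.001]
ft_force: [1.1, 0.2, -1.3]
opening: 0.0197
```

```bash
python3 -m creep '[{"dx":0,"dy":0,"dz":-0.3,"rx":0,"ry":0,"rz":0,"grip":1},{"dx":0,"dy":0,"dz":-2,"rx":0,"ry":0,"rz":0,"grip":1},{"dx":0,"dy":0,"dz":-4.5,"rx":0,"ry":0,"rz":0,"grip":1},{"dx":0,"dy":0,"dz":-7,"rx":0,"ry":0,"rz":6,"grip":1},{"dx":0,"dy":0,"dz":-10,"rx":0,"ry":0,"rz":13,"grip":1},{"dx":0,"dy":0,"dz":-11,"rx":0,"ry":0,"rz":20,"grip":1},{"dx":0,"dy":0,"dz":-11,"rx":0,"ry":0,"rz":27,"grip":1},{"dx":0,"dy":0,"dz":-11,"rx":0,"ry":0,"rz":34,"grip":1},{"dx":0,"dy":0,"dz":-11,"rx":0,"ry":0,"rz":41,"grip":1},{"dx":0,"dy":0,"dz":-11,"rx":0,"ry":0,"rz":48,"grip":1}]' 40
python3 - <<'E'
from h import *
st=arm.get_state(); print(st["q"].round(3))
print(go(st,[.626,-.1363,.13],Rdown(np.radians(-89.5))))
E
```

```text
time: 17.0
ee_pos: [0.426, 0.0654, 0.1322]
eef_rot: [0.002, 0.95, 0.311, 0.001]
ft_force: [-0.5, 0.6, -1.3]
opening: 0.0191
[ 0.223  0.302 -0.516  2.175  0.233  0.714 -1.389]
(array([ 4.21, 28.09,  0.36]), array([ 0.3, -0.1, 35.7]))
```

```bash
python3 -m creep '[{"dx":0.3,"dy":2,"dz":0,"rx":0,"ry":0,"rz":6,"grip":1},{"dx":0.7,"dy":5,"dz":0,"rx":0,"ry":0,"rz":13,"grip":1},{"dx":1.2,"dy":8.5,"dz":0,"rx":0,"ry":0,"rz":20,"grip":1},{"dx":1.8,"dy":12,"dz":0,"rx":0,"ry":0,"rz":27,"grip":1},{"dx":2.4,"dy":16,"dz":0,"rx":0,"ry":0,"rz":34,"grip":1},{"dx":3,"dy":20,"dz":0,"rx":0,"ry":0,"rz":35.7,"grip":1},{"dx":3.6,"dy":24,"dz":0,"rx":0,"ry":0,"rz":35.7,"grip":1},{"dx":4,"dy":26.5,"dz":0,"rx":0,"ry":0,"rz":35.7,"grip":1},{"dx":4.2,"dy":28.1,"dz":0.3,"rx":0,"ry":0,"rz":35.7,"grip":1},{"dx":4.2,"dy":28.1,"dz":0.3,"rx":0,"ry":0,"rz":35.7,"grip":1}]' 40
python3 - <<'E'
from h import *
st=arm.get_state(); print(st["q"].round(3))
print(go(st,[.626,-.1363,.0375],Rdown(np.radians(-89.5))))
E
```

```text
time: 17.83
ee_pos: [0.6275, -0.1405, 0.1304]
eef_rot: [0.003, 1.0, 0.002, 0.002]
ft_force: [-0.4, -0.4, -1.3]
opening: 0.0194
[ 0.36   0.584 -0.267  1.689  0.195  0.89  -1.554]
(array([-0.18, -0.47,  9.29]), array([ 0.3, -0.2, -0.2]))
```

```bash
python3 -m creep '[{"dx":-0.2,"dy":-0.4,"dz":1,"rx":0,"ry":0,"rz":0,"grip":1},{"dx":-0.2,"dy":-0.45,"dz":3,"rx":0,"ry":0,"rz":0,"grip":1},{"dx":-0.2,"dy":-0.45,"dz":5,"rx":0,"ry":0,"rz":0,"grip":1},{"dx":-0.2,"dy":-0.45,"dz":6,"rx":0,"ry":0,"rz":0,"grip":1},{"dx":-0.2,"dy":-0.45,"dz":6.5,"rx":0,"ry":0,"rz":0,"grip":1},{"dx":-0.2,"dy":-0.45,"dz":6.5,"rx":0,"ry":0,"rz":0,"grip":1},{"dx":-0.2,"dy":-0.45,"dz":6.5,"rx":0,"ry":0,"rz":0,"grip":1},{"dx":-0.2,"dy":-0.45,"dz":6.5,"rx":0,"ry":0,"rz":0,"grip":1},{"dx":-0.2,"dy":-0.45,"dz":6.5,"rx":0,"ry":0,"rz":0,"grip":1},{"dx":-0.2,"dy":-0.45,"dz":6.5,"rx":0,"ry":0,"rz":0,"grip":1}]' 40
python3 - <<'E'
from h import *
st=arm.get_state(); 
print(go(st,[.626,-.1363,.0367],Rdown(np.radians(-89.5))))
c=eyes.camera("wrist");cv2.imwrite("pics/w8.png",c["pixels"][:,:,::-1])
E
```

```text
time: 18.67
ee_pos: [0.6262, -0.1364, 0.0663]
eef_rot: [0.003, 1.0, 0.002, 0.003]
ft_force: [-0.4, 0.9, -1.0]
opening: 0.0192
(array([-0.04, -0.03,  2.96]), array([ 0.3, -0.3, -0.2]))
```

View pics/w8.png

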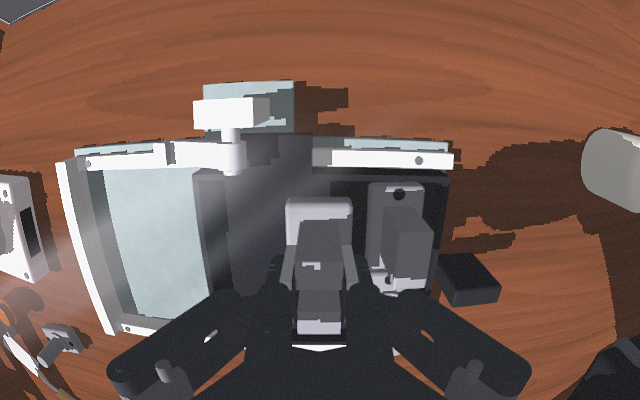

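```bash
python3 -m creep '[{"dx":0,"dy":0,"dz":1.5,"rx":0,"ry":0,"rz":0,"grip":1},{"dx":0,"dy":0,"dz":2.5,"rx":0,"ry":-0.3,"rz":0,"grip":1},{"dx":0,"dy":0,"dz":2.9,"rx":0,"ry":-0.3,"rz":0,"grip":1},{"dx":0,"dy":0,"dz":2.95,"rx":0,"ry":-0.3,"rz":0,"grip":1},{"dx":0,"dy":0,"dz":2.95,"rx":0,"ry":-0.3,"rz":0,"grip":1},{"dx":0,"dy":0,"dz":2.95,"rx":0,"ry":-0.3,"rz":0,"grip":1},{"dx":0,"dy":0,"dz":2.95,"rx":0,"ry":-0.3,"rz":0,"grip":1},{"dx":0,"dy":0,"dz":2.95,"rx":0,"ry":-0.3,"rz":0,"grip":0.3},{"dx":0,"dy":0,"dz":2.95,"rx":0,"ry":-0.3,"rz":0,"grip":0.3},{"dx":0,"dy":0,"dz":2.95,"rx":0,"ry":-0.3,"rz":0,"grip":0.3}]' 40
```

```text
time: 19.55
ee_pos: [0.626, -0.1365, 0.0359]
eef_rot: [0.003, 1.0, 0.002, -0.0]
ft_force: [0.7, 1.0, -0.1]
opening: 0.0295
```

```bash
python3 -m creep '[{"dx":0,"dy":0,"dz":-2,"rx":0,"ry":0,"rz":0,"grip":0.3},{"dx":0,"dy":0,"dz":-5.5,"rx":0,"ry":0,"rz":0,"grip":0.3},{"dx":0,"dy":0,"dz":-9,"rx":0,"ry":0,"rz":-5,"grip":0.3},{"dx":-1,"dy":-2,"dz":-11,"rx":0,"ry":0,"rz":-11,"grip":-0.3},{"dx":-2.5,"dy":-5,"dz":-11,"rx":0,"ry":0,"rz":-18,"grip":-0.7},{"dx":-4.5,"dy":-8.5,"dz":-11,"rx":0,"ry":0,"rz":-25,"grip":-1},{"dx":-6.5,"dy":-12,"dz":-11,"rx":0,"ry":0,"rz":-32,"grip":-1},{"dx":-8.5,"dy":-15.5,"dz":-11,"rx":0,"ry":0,"rz":-39,"grip":-1},{"dx":-10.5,"dy":-19,"dz":-11,"rx":0,"ry":0,"rz":-46,"grip":-1},{"dx":-12.5,"dy":-22.5,"dz":-11,"rx":0,"ry":0,"rz":-53,"grip":-1}]' 40
python3 - <<'E'
from h import *
st=arm.get_state(); print(st["q"].round(3))
print(go(st,[.4515,.1888,.13],Rdown(np.radians(6.6))))
E
```

```text
time: 20.38
ee_pos: [0.4989, 0.0898, 0.1447]
eef_rot: [0.002, 0.893, 0.451, -0.001]
ft_force: [0.6, 1.0, 0.5]
opening: 0.0855
[ 0.224  0.416 -0.57   1.993  0.31   0.82  -1.157]
(array([ 5.16, -9.69,  1.42]), array([  0. ,   0.3, -43. ]))
```

```bash
python3 -m creep '[{"dx":1.5,"dy":-2.5,"dz":0,"rx":0,"ry":0,"rz":-6,"grip":-1},{"dx":3,"dy":-5.5,"dz":0,"rx":0,"ry":0,"rz":-13,"grip":-1},{"dx":4.3,"dy":-8,"dz":0.5,"rx":0,"ry":0,"rz":-20,"grip":-1},{"dx":5,"dy":-9.3,"dz":1,"rx":0,"ry":0,"rz":-27,"grip":-1},{"dx":5.1,"dy":-9.7,"dz":1.4,"rx":0,"ry":0,"rz":-34,"grip":-1},{"dx":5.1,"dy":-9.7,"dz":1.4,"rx":0,"ry":0,"rz":-41,"grip":-1},{"dx":5.1,"dy":-9.7,"dz":1.4,"rx":0,"ry":0,"rz":-43,"grip":-1},{"dx":5.1,"dy":-9.7,"dz":1.4,"rx":0,"ry":0,"rz":-43,"grip":-1},{"dx":5.1,"dy":-9.7,"dz":1.4,"rx":0,"ry":0,"rz":-43,"grip":-1},{"dx":5.1,"dy":-9.7,"dz":1.4,"rx":0,"ry":0,"rz":-43,"grip":-1}]' 40
python3 - <<'E'
from h import *
from fitall import comp
st=arm.get_state(); print(st["q"].round(3))
c=eyes.camera("wrist");cv2.imwrite("pics/w9.png",c["pixels"][:,:,::-1])
m=[comp(c,[.4515,.1888,.02],1)]; r,J=fit([(c,1)],"post",.4515,.1888,1.69,masks=m,half=40); print(m[0].sum(),r,np.degrees(r[2]),J)
print(go(st,[r[0],r[1],.0205],Rdown(r[2]-np.pi/2)))
E
```

```text
time: 21.22
ee_pos: [0.4512, 0.1882, 0.1301]
eef_rot: [0.002, 0.666, 0.746, -0.002]
ft_force: [-0.4, -1.1, -0.5]
opening: 0.0856
[ 0.157  0.465 -0.757  2.034  0.445  0.812 -0.749]
2733 [0.45218438 0.19058418 1.70493565] 97.68561714175587 0.046073317527770996
(array([ 0.28,  0.14, 10.96]), array([-0.1,  0.3, -1.2]))
```

View pics/w9.png

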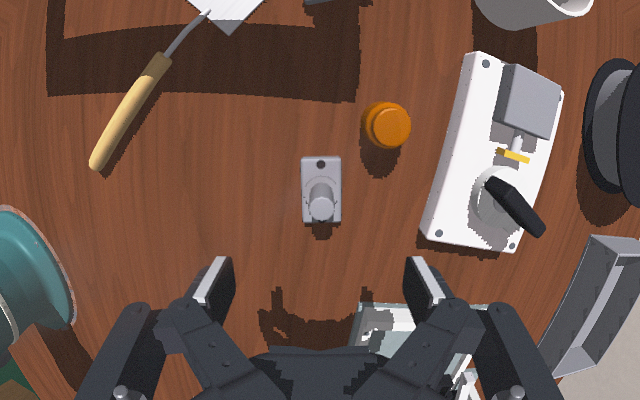

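```bash
python3 -m creep '[{"dx":0.2,"dy":0.15,"dz":2.5,"rx":0,"ry":0,"rz":-1,"grip":-1},{"dx":0.2,"dy":0.15,"dz":5.5,"rx":0,"ry":0,"rz":-1,"grip":-0.7},{"dx":0.2,"dy":0.15,"dz":8,"rx":0,"ry":0,"rz":-1,"grip":-0.5},{"dx":0.2,"dy":0.15,"dz":10,"rx":0,"ry":0,"rz":-1,"grip":-0.3},{"dx":0.2,"dy":0.15,"dz":10.8,"rx":0,"ry":0,"rz":-1,"grip":-0.3},{"dx":0.2,"dy":0.15,"dz":10.95,"rx":0,"ry":0,"rz":-1,"grip":0},{"dx":0.2,"dy":0.15,"dz":10.95,"rx":0,"ry":0,"rz":-1,"grip":1},{"dx":0.2,"dy":0.15,"dz":10.95,"rx":0,"ry":0,"rz":-1,"grip":1},{"dx":0.2,"dy":0.15,"dz":10.95,"rx":0,"ry":0,"rz":-1,"grip":1},{"dx":0.2,"dy":0.15,"dz":10.95,"rx":0,"ry":0,"rz":-1,"grip":1}]' 40
```

```text
time: 22.1
ee_pos: [0.4532, 0.1901, 0.0218]
eef_rot: [0.002, 0.659, 0.752, -0.001]
ft_force: [-1.0, -0.0, 2.1]
opening: 0.019
```

```bash
python3 -m creep '[{"dx":0,"dy":0,"dz":0,"rx":0,"ry":0,"rz":0,"grip":1},{"dx":0,"dy":0,"dz":-1,"rx":0,"ry":0,"rz":0,"grip":1},{"dx":0,"dy":0,"dz":-3,"rx":0,"ry":0,"rz":0,"grip":1},{"dx":0,"dy":0,"dz":-6,"rx":0,"ry":0,"rz":3,"grip":1},{"dx":0,"dy":0,"dz":-9,"rx":0,"ry":0,"rz":10,"grip":1},{"dx":0,"dy":0,"dz":-11,"rx":0,"ry":0,"rz":17,"grip":1},{"dx":0,"dy":0,"dz":-11,"rx":0,"ry":0,"rz":24,"grip":1},{"dx":0,"dy":0,"dz":-11,"rx":0,"ry":0,"rz":31,"grip":1},{"dx":0,"dy":0,"dz":-11,"rx":0,"ry":0,"rz":38,"grip":1},{"dx":0,"dy":0,"dz":-11,"rx":0,"ry":0,"rz":45,"grip":1}]' 40
python3 - <<'E'
from h import *
st=arm.get_state(); print(st["q"].round(3))
print(go(st,[.5625,-.1363,.13],Rdown(np.radians(-89.5))))
E
```

```text
time: 22.93
ee_pos: [0.453, 0.1906, 0.1329]
eef_rot: [0.003, 0.898, 0.44, 0.0]
ft_force: [-0.5, -1.4, -0.3]
opening: 0.019
[ 0.014  0.412 -0.579  2.037  0.324  0.781 -1.42 ]
(array([-19.1 ,  28.7 ,   0.46]), array([ 0.3, -0. , 51.7]))
```

```bash
python3 -m creep '[{"dx":-1.3,"dy":2,"dz":0,"rx":0,"ry":0,"rz":6,"grip":1},{"dx":-3.3,"dy":5,"dz":0,"rx":0,"ry":0,"rz":12,"grip":1},{"dx":-5.3,"dy":8,"dz":0,"rx":0,"ry":0,"rz":19,"grip":1},{"dx":-7.5,"dy":11.3,"dz":0,"rx":0,"ry":0,"rz":26,"grip":1},{"dx":-9.7,"dy":14.6,"dz":0,"rx":0,"ry":0,"rz":33,"grip":1},{"dx":-11.9,"dy":17.9,"dz":0,"rx":0,"ry":0,"rz":40,"grip":1},{"dx":-14.1,"dy":21.2,"dz":0,"rx":0,"ry":0,"rz":46,"grip":1},{"dx":-16.2,"dy":24.4,"dz":0,"rx":0,"ry":0,"rz":51,"grip":1},{"dx":-18,"dy":27,"dz":0,"rx":0,"ry":0,"rz":51.7,"grip":1},{"dx":-19,"dy":28.6,"dz":0.3,"rx":0,"ry":0,"rz":51.7,"grip":1}]' 40
python3 - <<'E'
from h import *
st=arm.get_state(); print(st["q"].round(3))
print(go(st,[.5625,-.1363,.066],Rdown(np.radians(-89.5))))
E
```

```text
time: 23.77
ee_pos: [0.5632, -0.1397, 0.1331]
eef_rot: [0.003, 1.0, 0.002, 0.002]
ft_force: [0.3, -0.5, -0.6]
opening: 0.019
[ 0.395  0.488 -0.272  1.847  0.18   0.824 -1.537]
(array([-0.1 , -0.38,  6.7 ]), array([ 0.4, -0.3, -0.3]))
```

```bash
python3 -m creep '[{"dx":-0.1,"dy":-0.4,"dz":1,"rx":0,"ry":0,"rz":0,"grip":1},{"dx":-0.1,"dy":-0.4,"dz":3,"rx":0.3,"ry":-0.3,"rz":0,"grip":1},{"dx":-0.1,"dy":-0.4,"dz":5,"rx":0.3,"ry":-0.3,"rz":0,"grip":1},{"dx":-0.1,"dy":-0.4,"dz":6.3,"rx":0.3,"ry":-0.3,"rz":0,"grip":1},{"dx":-0.1,"dy":-0.4,"dz":7,"rx":0.3,"ry":-0.3,"rz":0,"grip":1},{"dx":-0.1,"dy":-0.4,"dz":7,"rx":0.3,"ry":-0.3,"rz":0,"grip":1},{"dx":-0.1,"dy":-0.4,"dz":7,"rx":0.3,"ry":-0.3,"rz":0,"grip":1},{"dx":-0.1,"dy":-0.4,"dz":7,"rx":0.3,"ry":-0.3,"rz":0,"grip":1},{"dx":-0.1,"dy":-0.4,"dz":7,"rx":0.3,"ry":-0.3,"rz":0,"grip":1},{"dx":-0.1,"dy":-0.4,"dz":7,"rx":0.3,"ry":-0.3,"rz":0,"grip":1}]' 40
python3 - <<'E'
from h import *
st=arm.get_state(); 
print(go(st,[.5625,-.1363,.0367],Rdown(np.radians(-89.5))))
c=eyes.camera("wrist");cv2.imwrite("pics/w10.png",c["pixels"][:,:,::-1])
E
```

```text
time: 24.6
ee_pos: [0.5632, -0.1361, 0.064]
eef_rot: [0.001, 1.0, 0.002, 0.001]
ft_force: [0.8, 0.2, -0.9]
opening: 0.0192
(array([-0.07,  0.02,  2.73]), array([ 0.1, -0.1, -0.3]))
```

View pics/w10.png

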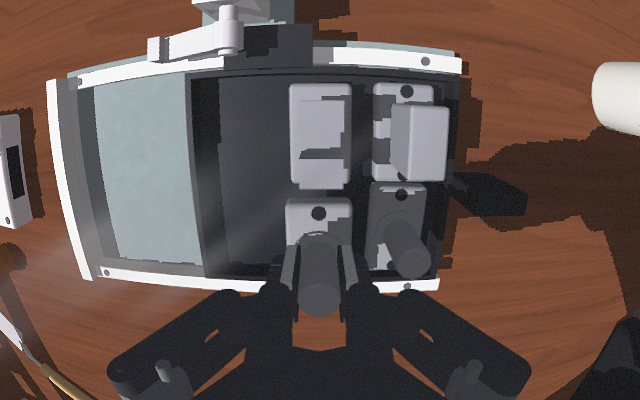

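Three parts stand neatly in the tray, and the fourth is above its slot with the base clear of its neighbours. Lowering it.

```bash
python3 -m creep '[{"dx":-0.07,"dy":0,"dz":1.2,"rx":0,"ry":0,"rz":0,"grip":1},{"dx":-0.07,"dy":0,"dz":2.2,"rx":0,"ry":0,"rz":0,"grip":1},{"dx":-0.07,"dy":0,"dz":2.65,"rx":0,"ry":0,"rz":0,"grip":1},{"dx":-0.07,"dy":0,"dz":2.7,"rx":0,"ry":0,"rz":0,"grip":1},{"dx":-0.07,"dy":0,"dz":2.7,"rx":0,"ry":0,"rz":0,"grip":1},{"dx":-0.07,"dy":0,"dz":2.7,"rx":0,"ry":0,"rz":0,"grip":1},{"dx":-0.07,"dy":0,"dz":2.7,"rx":0,"ry":0,"rz":0,"grip":0.3},{"dx":-0.07,"dy":0,"dz":2.7,"rx":0,"ry":0,"rz":0,"grip":0.3},{"dx":-0.07,"dy":0,"dz":2.7,"rx":0,"ry":0,"rz":0,"grip":0.3},{"dx":-0.07,"dy":0,"dz":1,"rx":0,"ry":0,"rz":0,"grip":0.3}]' 40
python3 - <<'E'
from h import *
st=arm.get_state(); 
print(go(st,[.44,.345,.16],Rdown(np.radians(-85))))
E
```

```text
time: 25.48
ee_pos: [0.5599, -0.1357, 0.0508]
eef_rot: [-0.0, 1.0, 0.002, -0.003]
ft_force: [0.3, -0.1, 0.2]
opening: 0.03
(array([-11.9 , -48.11, -10.86]), array([-0. ,  0.3, -4.8]))
```

```bash
python3 -m creep '[{"dx":0,"dy":0,"dz":-3,"rx":0,"ry":0,"rz":0,"grip":0.3},{"dx":0,"dy":0,"dz":-7,"rx":0,"ry":0,"rz":0,"grip":0.3},{"dx":-0.3,"dy":-1.5,"dz":-10,"rx":0,"ry":0,"rz":0,"grip":-0.5},{"dx":-1.2,"dy":-5,"dz":-11,"rx":0,"ry":0,"rz":0,"grip":-1},{"dx":-2.2,"dy":-9,"dz":-11,"rx":0,"ry":0,"rz":0,"grip":-1},{"dx":-3.2,"dy":-13,"dz":-11,"rx":0,"ry":0,"rz":0,"grip":-1},{"dx":-4.2,"dy":-17,"dz":-11,"rx":0,"ry":0,"rz":0,"grip":-1},{"dx":-5.2,"dy":-21,"dz":-11,"rx":0,"ry":0,"rz":-1,"grip":-1},{"dx":-6.2,"dy":-25,"dz":-11,"rx":0,"ry":0,"rz":-2,"grip":-1},{"dx":-7.2,"dy":-29,"dz":-11,"rx":0,"ry":0,"rz":-3,"grip":-1}]' 40
python3 -m creep '[{"dx":-0.5,"dy":-2.5,"dz":0,"rx":0,"ry":0,"rz":0,"grip":-1},{"dx":-1.5,"dy":-6,"dz":0,"rx":0,"ry":0,"rz":0,"grip":-1},{"dx":-2.5,"dy":-9.5,"dz":0,"rx":0,"ry":0,"rz":0,"grip":-1},{"dx":-3.5,"dy":-13,"dz":0,"rx":0,"ry":0,"rz":-1,"grip":-1},{"dx":-4.3,"dy":-16,"dz":0,"rx":0,"ry":0,"rz":-2,"grip":-1},{"dx":-4.8,"dy":-18,"dz":0,"rx":0,"ry":0,"rz":-2,"grip":-1},{"dx":-5,"dy":-19,"dz":0,"rx":0,"ry":0,"rz":-2,"grip":-1},{"dx":-5,"dy":-19,"dz":0,"rx":0,"ry":0,"rz":-2,"grip":-1},{"dx":-5,"dy":-19,"dz":0,"rx":0,"ry":0,"rz":-2,"grip":-1},{"dx":-5,"dy":-19,"dz":0,"rx":0,"ry":0,"rz":-2,"grip":-1}]' 40
python3 - <<'E'
from h import *
from fitall import comp
st=arm.get_state(); print(st["q"].round(3))
c=eyes.camera("wrist");cv2.imwrite("pics/w11.png",c["pixels"][:,:,::-1])
m=[comp(c,[.440,.3585,.05],1)]; r,J=fit([(c,1)],"web",.44,.3585,.09,masks=m,half=40); print(m[0].sum(),r,np.degrees(r[2]),J)
print(go(st,[r[0],r[1],.0205],Rdown(r[2]-np.pi/2)))
E
```

```text
time: 26.32
ee_pos: [0.4867, 0.1557, 0.1611]
eef_rot: [-0.0, 1.0, 0.028, -0.003]
ft_force: [0.9, -0.4, -0.8]
opening: 0.0852
time: 27.15
ee_pos: [0.4271, 0.3406, 0.161]
eef_rot: [0.001, 0.999, 0.044, -0.003]
ft_force: [0.7, -0.1, 0.7]
opening: 0.085
[-0.368  0.431 -0.454  1.893  0.238  0.876 -2.423]
70878 [0.44229787 0.37773476 0.34103284] 19.539742314797465 0.7788752317428589
(array([ 1.92, -3.58, 14.03]), array([  0. ,   0.3, -14.5]))
```

View pics/w11.png

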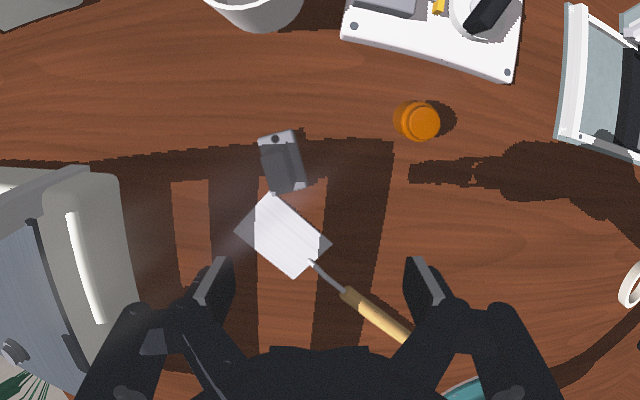

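```bash
python3 - <<'E'
from h import *
st=arm.get_state()
c=eyes.camera("wrist"); im=c["pixels"].astype(int)
m=((im[...,0]-im[...,2])<18).astype(np.uint8); k=np.zeros_like(m); k[124:194,252:312]=1; m&=k
n,l,s,_=cv2.connectedComponentsWithStats(m); j=1+s[1:,4].argmax(); m=(l==j).astype(np.uint8)
r,J=fit([(c,1)],"web",.44,.3585,.09,masks=[m],half=40); print(m.sum(),r,np.degrees(r[2]),J)
print(go(st,[r[0],r[1],.0205],Rdown(r[2]-np.pi/2)))
ov=c["pixels"][:,:,::-1].copy(); h=hull(c,"web",*r,0,True,1); cs,_=cv2.findContours(h,0,1); cv2.drawContours(ov,cs,-1,(0,0,255),1)
cs,_=cv2.findContours(m,0,1); cv2.drawContours(ov,cs,-1,(0,255,0),1)
cv2.imwrite("pics/w11c.png",cv2.resize(ov[110:280,220:360],None,fx=3.5,fy=3.5,interpolation=cv2.INTER_CUBIC))
E
```

```text
2394 [0.44325739 0.37780771 0.32610536] 18.684460986002932 0.07220923900604248
(array([ 2.  , -3.58, 14.04]), array([  0. ,   0.3, -13.6]))
```

View pics/w11c.png

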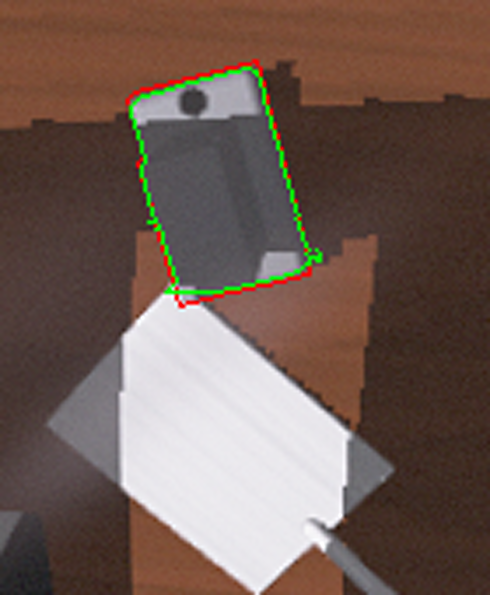

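```bash
python3 -m creep '[{"dx":1,"dy":-1.8,"dz":0.5,"rx":0,"ry":0,"rz":-6,"grip":-1},{"dx":2,"dy":-3.4,"dz":2,"rx":0,"ry":0,"rz":-12,"grip":-1},{"dx":2,"dy":-3.6,"dz":4.5,"rx":0,"ry":0,"rz":-13.6,"grip":-1},{"dx":2,"dy":-3.6,"dz":7,"rx":0,"ry":0,"rz":-13.6,"grip":-0.8},{"dx":2,"dy":-3.6,"dz":9,"rx":0,"ry":0,"rz":-13.6,"grip":-0.5},{"dx":2,"dy":-3.6,"dz":9,"rx":0,"ry":0,"rz":-13.6,"grip":-0.3},{"dx":2,"dy":-3.6,"dz":9,"rx":0,"ry":0,"rz":-13.6,"grip":-0.3},{"dx":2,"dy":-3.6,"dz":9,"rx":0,"ry":0,"rz":-13.6,"grip":-0.3},{"dx":2,"dy":-3.6,"dz":9,"rx":0,"ry":0,"rz":-13.6,"grip":-0.3},{"dx":2,"dy":-3.6,"dz":9,"rx":0,"ry":0,"rz":-13.6,"grip":-0.3}]' 40
python3 - <<'E'
from h import *
st=arm.get_state()
c=eyes.camera("wrist");cv2.imwrite("pics/w12.png",c["pixels"][:,:,::-1])
print(go(st,[.4433,.3778,.0210],Rdown(np.radians(-71.3))))
E
```

```text
time: 28.08
ee_pos: [0.4444, 0.3787, 0.0727]
eef_rot: [-0.0, 0.987, 0.162, -0.001]
ft_force: [0.7, 0.5, 0.2]
opening: 0.0555
(array([-0.12,  0.05,  5.17]), array([-0.1,  0.1, -0.1]))
```

View pics/w12.png

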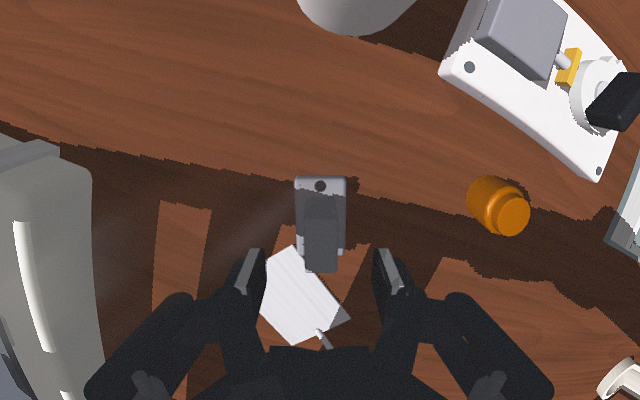

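Centred and aligned; descend and grip.

```bash
python3 -m creep '[{"dx":-0.1,"dy":0.05,"dz":1,"rx":0,"ry":0,"rz":0,"grip":-0.3},{"dx":-0.1,"dy":0.05,"dz":3,"rx":0,"ry":0,"rz":0,"grip":-0.3},{"dx":-0.1,"dy":0.05,"dz":4.6,"rx":0,"ry":0,"rz":0,"grip":-0.3},{"dx":-0.1,"dy":0.05,"dz":5.2,"rx":0,"ry":0,"rz":0,"grip":-0.3},{"dx":-0.1,"dy":0.05,"dz":5.2,"rx":0,"ry":0,"rz":0,"grip":0},{"dx":-0.1,"dy":0.05,"dz":5.2,"rx":0,"ry":0,"rz":0,"grip":1},{"dx":-0.1,"dy":0.05,"dz":5.2,"rx":0,"ry":0,"rz":0,"grip":1},{"dx":-0.1,"dy":0.05,"dz":5.2,"rx":0,"ry":0,"rz":0,"grip":1},{"dx":-0.1,"dy":0.05,"dz":5.2,"rx":0,"ry":0,"rz":0,"grip":1},{"dx":-0.1,"dy":0.05,"dz":5.2,"rx":0,"ry":0,"rz":0,"grip":1}]' 40
python3 -m creep '[{"dx":0,"dy":0,"dz":0,"rx":0,"ry":0,"rz":0,"grip":1},{"dx":0,"dy":0,"dz":-1,"rx":0,"ry":0,"rz":0,"grip":1},{"dx":0,"dy":0,"dz":-3,"rx":0,"ry":0,"rz":0,"grip":1},{"dx":0,"dy":0,"dz":-6,"rx":0,"ry":0,"rz":0,"grip":1},{"dx":0,"dy":0,"dz":-9,"rx":0,"ry":0,"rz":0,"grip":1},{"dx":0,"dy":0,"dz":-11.5,"rx":0,"ry":0,"rz":0,"grip":1},{"dx":0,"dy":0,"dz":-12,"rx":0,"ry":0,"rz":4,"grip":1},{"dx":0,"dy":0,"dz":-12,"rx":0,"ry":0,"rz":10,"grip":1},{"dx":0,"dy":0,"dz":-12,"rx":0,"ry":0,"rz":15,"grip":1},{"dx":0,"dy":0,"dz":-12,"rx":0,"ry":0,"rz":18,"grip":1}]' 40
python3 - <<'E'
from h import *
st=arm.get_state(); print(st["q"].round(3))
print(go(st,[.593,-.0863,.14],Rdown(np.radians(-89.5))))
E
```

```text
time: 28.97
ee_pos: [0.4438, 0.3782, 0.0213]
eef_rot: [-0.001, 0.987, 0.162, -0.001]
ft_force: [-0.4, -0.8, 2.2]
opening: 0.0196
time: 29.8
ee_pos: [0.4441, 0.378, 0.1424]
eef_rot: [-0.001, 1.0, 0.003, -0.001]
ft_force: [0.9, 0.4, -0.8]
opening: 0.0198
[-0.44   0.505 -0.417  1.822  0.258  0.868 -2.543]
(array([14.59, 46.53,  0.15]), array([-0.1,  0.1, -0.1]))
```

```bash
python3 -m creep '[{"dx":0.5,"dy":2.5,"dz":0,"rx":0,"ry":0,"rz":0,"grip":1},{"dx":1,"dy":6,"dz":0,"rx":0,"ry":0,"rz":0,"grip":1},{"dx":2,"dy":10,"dz":0,"rx":0,"ry":0,"rz":0,"grip":1},{"dx":3,"dy":14,"dz":0,"rx":0,"ry":0,"rz":0,"grip":1},{"dx":4,"dy":18,"dz":0,"rx":0,"ry":0,"rz":0,"grip":1},{"dx":5.5,"dy":22,"dz":0,"rx":0,"ry":0,"rz":0,"grip":1},{"dx":7,"dy":25.5,"dz":0,"rx":0,"ry":0,"rz":0,"grip":1},{"dx":8.5,"dy":29,"dz":0,"rx":0,"ry":0,"rz":0,"grip":1},{"dx":10,"dy":32.5,"dz":0,"rx":0,"ry":0,"rz":0,"grip":1},{"dx":11,"dy":35.5,"dz":0,"rx":0,"ry":0,"rz":0,"grip":1}]' 40
python3 - <<'E'
from h import *
st=arm.get_state(); print(st["q"].round(3))
print(go(st,[.593,-.0863,.13],Rdown(np.radians(-89.5))))
E
```

```text
time: 30.63
ee_pos: [0.5575, 0.0208, 0.1426]
eef_rot: [-0.001, 1.0, 0.002, 0.0]
ft_force: [0.2, 0.9, -0.2]
opening: 0.0194
[ 0.18   0.454 -0.348  1.887  0.202  0.834 -1.838]
(array([ 3.49, 10.73,  1.25]), array([-0.1, -0. , -0.2]))
```

```bash
python3 -m creep '[{"dx":1,"dy":2.5,"dz":0,"rx":0,"ry":0,"rz":0,"grip":1},{"dx":2,"dy":6,"dz":0,"rx":0,"ry":0,"rz":0,"grip":1},{"dx":3,"dy":9,"dz":0.5,"rx":0,"ry":0,"rz":0,"grip":1},{"dx":3.5,"dy":10.5,"dz":1,"rx":0,"ry":0,"rz":0,"grip":1},{"dx":3.5,"dy":10.7,"dz":2,"rx":0,"ry":0,"rz":0,"grip":1},{"dx":3.5,"dy":10.7,"dz":4.5,"rx":0,"ry":0,"rz":0,"grip":1},{"dx":3.5,"dy":10.7,"dz":6.5,"rx":0,"ry":0,"rz":0,"grip":1},{"dx":3.5,"dy":10.7,"dz":7.5,"rx":0,"ry":0,"rz":0,"grip":1},{"dx":3.5,"dy":10.7,"dz":7.5,"rx":0,"ry":0,"rz":0,"grip":1},{"dx":3.5,"dy":10.7,"dz":7.5,"rx":0,"ry":0,"rz":0,"grip":1}]' 40
python3 - <<'E'
from h import *
st=arm.get_state(); 
print(go(st,[.593,-.0863,.0367],Rdown(np.radians(-89.5))))
c=eyes.camera("wrist");cv2.imwrite("pics/w13.png",c["pixels"][:,:,::-1])
E
```

```text
time: 31.47
ee_pos: [0.5928, -0.0845, 0.0674]
eef_rot: [-0.001, 1.0, 0.003, -0.0]
ft_force: [0.1, 0.4, 0.7]
opening: 0.0193
(array([0.02, 0.18, 3.07]), array([-0.1,  0. , -0.1]))
```

View pics/w13.png

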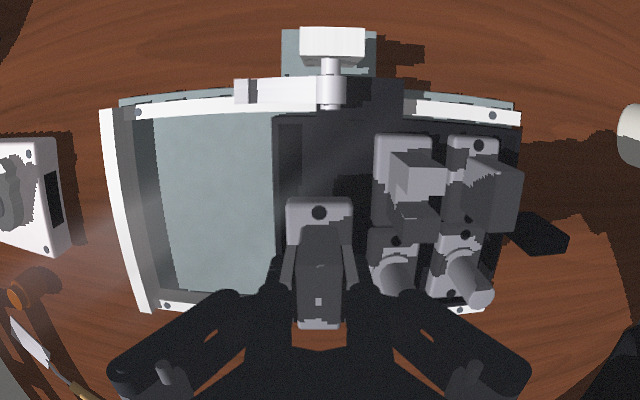

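```bash
python3 -m creep '[{"dx":0,"dy":0.1,"dz":1.3,"rx":0,"ry":0,"rz":0,"grip":1},{"dx":0,"dy":0.15,"dz":2.5,"rx":0,"ry":0,"rz":0,"grip":1},{"dx":0,"dy":0.15,"dz":3,"rx":0,"ry":0,"rz":0,"grip":1},{"dx":0,"dy":0.15,"dz":3.05,"rx":0,"ry":0,"rz":0,"grip":1},{"dx":0,"dy":0.15,"dz":3.05,"rx":0,"ry":0,"rz":0,"grip":1},{"dx":0,"dy":0.15,"dz":3.05,"rx":0,"ry":0,"rz":0,"grip":1},{"dx":0,"dy":0.15,"dz":3.05,"rx":0,"ry":0,"rz":0,"grip":0.3},{"dx":0,"dy":0.15,"dz":3.05,"rx":0,"ry":0,"rz":0,"grip":0.3},{"dx":0,"dy":0.15,"dz":3.05,"rx":0,"ry":0,"rz":0,"grip":0.3},{"dx":0,"dy":0.15,"dz":1,"rx":0,"ry":0,"rz":0,"grip":0.3}]' 40
python3 -m creep '[{"dx":0,"dy":0,"dz":-3,"rx":0,"ry":0,"rz":0,"grip":0.3},{"dx":0,"dy":0,"dz":-6,"rx":0,"ry":0,"rz":0,"grip":0.3},{"dx":-0.5,"dy":0.5,"dz":-10,"rx":0,"ry":0,"rz":0,"grip":0.3},{"dx":-2,"dy":2,"dz":-12,"rx":0,"ry":0,"rz":0,"grip":-0.5},{"dx":-4,"dy":4,"dz":-12,"rx":0,"ry":0,"rz":0,"grip":-0.5},{"dx":-6,"dy":6,"dz":-12,"rx":0,"ry":0,"rz":0,"grip":-0.5},{"dx":-8,"dy":8,"dz":-12,"rx":0,"ry":0,"rz":0,"grip":-0.5},{"dx":-9,"dy":10,"dz":-12,"rx":0,"ry":0,"rz":0,"grip":-0.5},{"dx":-9,"dy":12,"dz":-12,"rx":0,"ry":0,"rz":0,"grip":-0.5},{"dx":-9,"dy":12,"dz":-12,"rx":0,"ry":0,"rz":0,"grip":-0.5}]' 40
python3 - <<'E'
from h import *
c=eyes.camera("wrist");cv2.imwrite("pics/w14.png",c["pixels"][:,:,::-1])
s=eyes.camera("scene");cv2.imwrite("pics/s14.png",s["pixels"][:,:,::-1])
crop(s,200,130,150,130,4.6,"s14c.png")
st=arm.get_state(); print(st["q"].round(3))
E
```

```text
time: 32.35
ee_pos: [0.5909, -0.0862, 0.0554]
eef_rot: [-0.001, 1.0, 0.003, -0.003]
ft_force: [-0.3, 0.4, -0.2]
opening: 0.0302
time: 33.18
ee_pos: [0.5012, -0.2121, 0.176]
eef_rot: [0.0, 1.0, -0.0, -0.002]
ft_force: [0.7, -0.8, 0.2]
opening: 0.0641
[ 0.582  0.383 -0.309  1.896  0.146  0.889 -1.365]
```

View pics/w14.png

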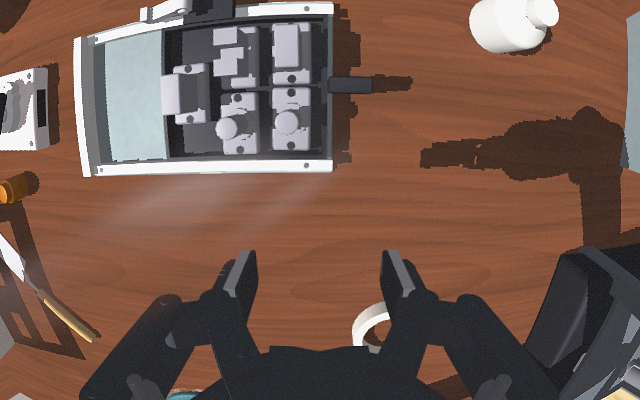

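View pics/s14c.png

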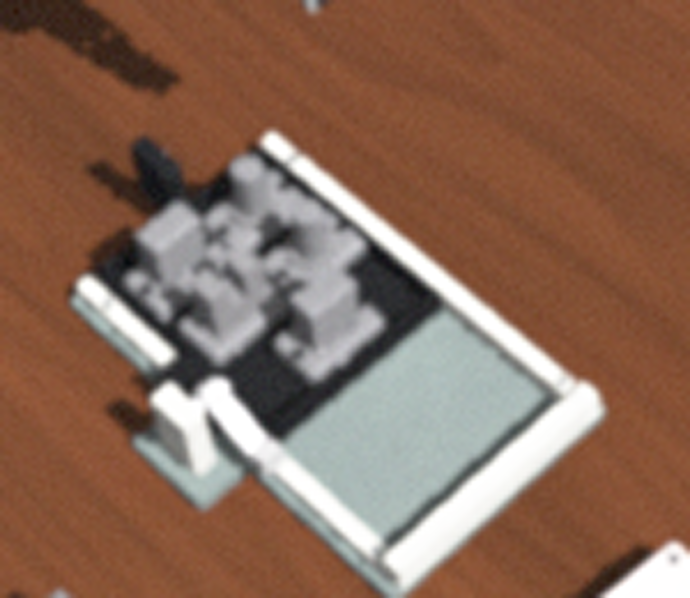

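View pics/s14.png

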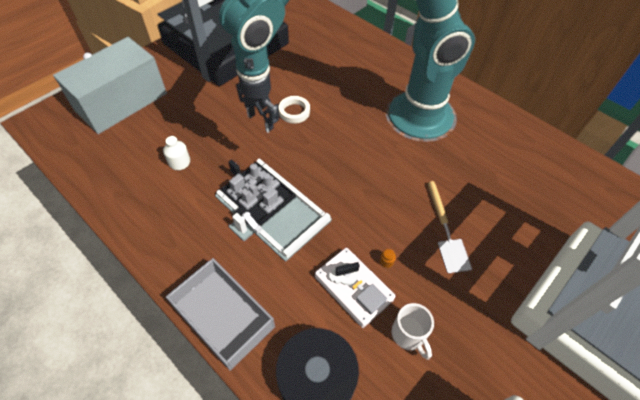

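```bash
python3 - <<'E'
from h import *
c=eyes.camera("wrist"); crop(c,300,50,100,70,7,"w14h.png")
for u,v in [(329,80),(372,80),(372,93),(329,93),(351,86)]: print(onz(c,u,v,.066,True).round(4))
st=arm.get_state(); print(go(st,[.592,-.2365,.14],Rdown(0)))
E
```

```text
[ 0.598  -0.2144  0.066 ]
[ 0.5991 -0.2489  0.066 ]
[ 0.5884 -0.2491  0.066 ]
[ 0.5874 -0.2144  0.066 ]
[ 0.5935 -0.232   0.066 ]
(array([8.94, 3.08, 3.52]), array([ -0.3,   0.1, -89.6]))
```

View pics/w14h.png

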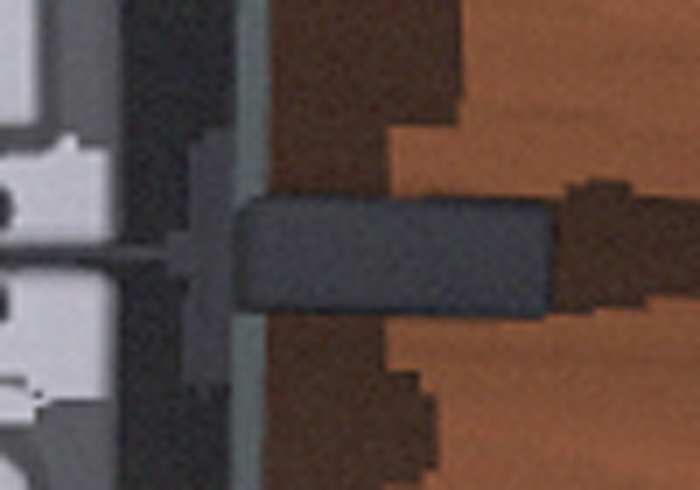

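```bash
python3 -m creep '[{"dx":0.5,"dy":0.5,"dz":0,"rx":0,"ry":0,"rz":-6,"grip":-0.5},{"dx":1.5,"dy":2,"dz":0,"rx":0,"ry":0,"rz":-13,"grip":-0.5},{"dx":3,"dy":4,"dz":0,"rx":0,"ry":0,"rz":-20,"grip":-0.5},{"dx":5,"dy":5,"dz":0,"rx":0,"ry":0,"rz":-27,"grip":-0.5},{"dx":7,"dy":5,"dz":0,"rx":0,"ry":0,"rz":-34,"grip":-0.5},{"dx":8.5,"dy":4,"dz":0,"rx":0,"ry":0,"rz":-41,"grip":-0.5},{"dx":9,"dy":3.2,"dz":0,"rx":0,"ry":0,"rz":-48,"grip":-0.5},{"dx":9,"dy":3.2,"dz":0,"rx":0,"ry":0,"rz":-55,"grip":-0.5},{"dx":9,"dy":3.2,"dz":0,"rx":0,"ry":0,"rz":-62,"grip":-0.5},{"dx":9,"dy":3.2,"dz":0,"rx":0,"ry":0,"rz":-69,"grip":-0.5}]' 60
python3 - <<'E'
from h import *
st=arm.get_state(); print(st["q"].round(3)); print(go(st,[.592,-.2375,.03],Rdown(0)))
E
```

```text
time: 34.17
ee_pos: [0.5934, -0.2354, 0.1751]
eef_rot: [-0.003, 0.82, 0.573, -0.001]
ft_force: [0.0, -0.4, 0.1]
opening: 0.064
[ 0.716  0.581 -0.546  1.648  0.34   1.014 -0.291]
(array([-0.28,  0.02, 14.51]), array([ -0.3,  -0.2, -20.1]))
```

```bash
python3 -m creep '[{"dx":-0.2,"dy":0,"dz":0,"rx":0,"ry":0,"rz":-7,"grip":-0.5},{"dx":-0.2,"dy":0,"dz":1,"rx":0,"ry":0,"rz":-14,"grip":-0.5},{"dx":-0.2,"dy":0,"dz":3,"rx":0,"ry":0,"rz":-20,"grip":-0.5},{"dx":-0.2,"dy":0,"dz":5,"rx":0,"ry":0,"rz":-20,"grip":-0.5},{"dx":-0.2,"dy":0,"dz":7,"rx":0,"ry":0,"rz":-20,"grip":-0.4},{"dx":-0.2,"dy":0,"dz":8,"rx":0,"ry":0,"rz":-20,"grip":-0.2},{"dx":-0.2,"dy":0,"dz":8,"rx":0,"ry":0,"rz":-20,"grip":-0.2},{"dx":-0.2,"dy":0,"dz":8,"rx":0,"ry":0,"rz":-20,"grip":-0.2},{"dx":-0.2,"dy":0,"dz":8,"rx":0,"ry":0,"rz":-20,"grip":-0.2},{"dx":-0.2,"dy":0,"dz":8,"rx":0,"ry":0,"rz":-20,"grip":-0.2}]' 60
python3 - <<'E'
from h import *
st=arm.get_state(); print(go(st,[.592,-.2375,.032],Rdown(0)))
c=eyes.camera("wrist");cv2.imwrite("pics/w15.png",c["pixels"][:,:,::-1])
E
```

```text
time: 35.0
ee_pos: [0.5935, -0.2369, 0.0966]
eef_rot: [-0.002, 0.708, 0.707, 0.0]
ft_force: [0.0, -0.3, -0.4]
opening: 0.0511
(array([-0.08, -0.14,  6.46]), array([-0.1, -0.2, -0.1]))
```

View pics/w15.png

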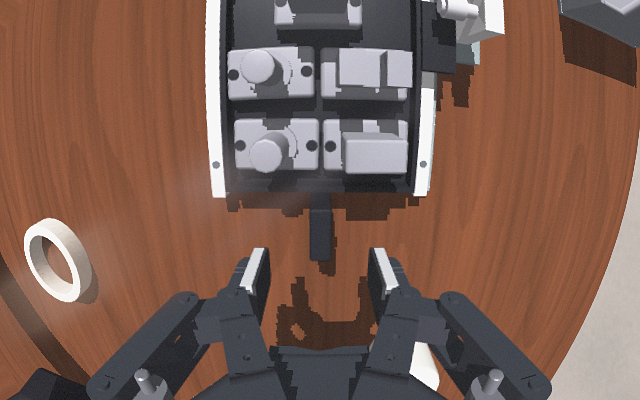

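```bash
python3 -m creep '[{"dx":-0.1,"dy":-0.15,"dz":1.5,"rx":0,"ry":0,"rz":0,"grip":-0.2},{"dx":-0.1,"dy":-0.15,"dz":3.5,"rx":0,"ry":0,"rz":0,"grip":-0.2},{"dx":-0.1,"dy":-0.15,"dz":5.5,"rx":0,"ry":0,"rz":0,"grip":-0.2},{"dx":-0.1,"dy":-0.15,"dz":6.4,"rx":0,"ry":0,"rz":0,"grip":-0.2},{"dx":-0.1,"dy":-0.15,"dz":6.5,"rx":0,"ry":0,"rz":0,"grip":0},{"dx":-0.1,"dy":-0.15,"dz":6.5,"rx":0,"ry":0,"rz":0,"grip":1},{"dx":-0.1,"dy":-0.15,"dz":6.5,"rx":0,"ry":0,"rz":0,"grip":1},{"dx":-0.1,"dy":-0.15,"dz":6.5,"rx":0,"ry":0,"rz":0,"grip":1},{"dx":-0.1,"dy":-0.15,"dz":6.5,"rx":0,"ry":0,"rz":0,"grip":1},{"dx":-0.1,"dy":-0.15,"dz":6.5,"rx":0,"ry":0,"rz":0,"grip":1}]' 40
```

```text
time: 35.88
ee_pos: [0.593, -0.238, 0.0327]
eef_rot: [-0.001, 0.708, 0.706, 0.001]
ft_force: [3.3, 0.2, 0.5]
opening: 0.0136
```

```bash
python3 -m creep '[{"dx":0.2,"dy":0,"dz":0,"rx":0,"ry":0,"rz":0,"grip":1},{"dx":0.5,"dy":0,"dz":0,"rx":0,"ry":0,"rz":0,"grip":1},{"dx":0.9,"dy":0,"dz":0,"rx":0,"ry":0,"rz":0,"grip":1},{"dx":1.4,"dy":0,"dz":0,"rx":0,"ry":0,"rz":0,"grip":1},{"dx":1.9,"dy":0,"dz":0,"rx":0,"ry":0,"rz":0,"grip":1},{"dx":2.4,"dy":0,"dz":0,"rx":0,"ry":0,"rz":0,"grip":1},{"dx":2.9,"dy":0,"dz":0,"rx":0,"ry":0,"rz":0,"grip":1},{"dx":3.4,"dy":0,"dz":0,"rx":0,"ry":0,"rz":0,"grip":1},{"dx":3.8,"dy":0,"dz":0,"rx":0,"ry":0,"rz":0,"grip":1},{"dx":4,"dy":0,"dz":0,"rx":0,"ry":0,"rz":0,"grip":1}]' 40
```

```text
time: 36.72
ee_pos: [0.5926, -0.1978, 0.0327]
eef_rot: [-0.001, 0.708, 0.706, 0.001]
ft_force: [0.1, -5.2, -0.8]
opening: 0.0137
```

```bash
python3 - <<'E'
from h import *
c=eyes.camera("wrist");cv2.imwrite("pics/w16.png",c["pixels"][:,:,::-1])
E
```

```text
(no output)
```

View pics/w16.png

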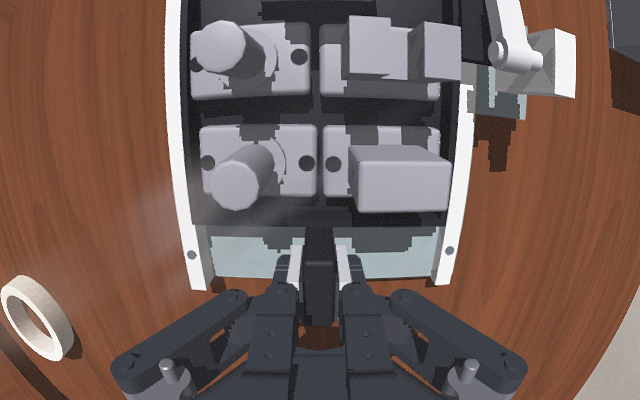

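Sliding well and the parts are steady. Keep pushing through the catch.

```bash
python3 -m creep '[{"dx":0.3,"dy":0,"dz":0,"rx":0,"ry":0,"rz":0,"grip":1},{"dx":0.7,"dy":0,"dz":0,"rx":0,"ry":0,"rz":0,"grip":1},{"dx":1.2,"dy":0,"dz":0,"rx":0,"ry":0,"rz":0,"grip":1},{"dx":1.7,"dy":0,"dz":0,"rx":0,"ry":0,"rz":0,"grip":1},{"dx":2.2,"dy":0,"dz":0,"rx":0,"ry":0,"rz":0,"grip":1},{"dx":2.7,"dy":0,"dz":0,"rx":0,"ry":0,"rz":0,"grip":1},{"dx":3.2,"dy":0,"dz":0,"rx":0,"ry":0,"rz":0,"grip":1},{"dx":3.7,"dy":0,"dz":0,"rx":0,"ry":0,"rz":0,"grip":1},{"dx":4.1,"dy":0,"dz":0,"rx":0,"ry":0,"rz":0,"grip":1},{"dx":4.3,"dy":0,"dz":0,"rx":0,"ry":0,"rz":0,"grip":1}]' 40
python3 - <<'E'
from h import *
c=eyes.camera("wrist");cv2.imwrite("pics/w17.png",c["pixels"][:,:,::-1])
E
```

```text
time: 37.6
ee_pos: [0.5927, -0.1531, 0.0327]
eef_rot: [-0.001, 0.707, 0.707, 0.001]
ft_force: [0.9, -3.1, -3.3]
opening: 0.0135
```

View pics/w17.png

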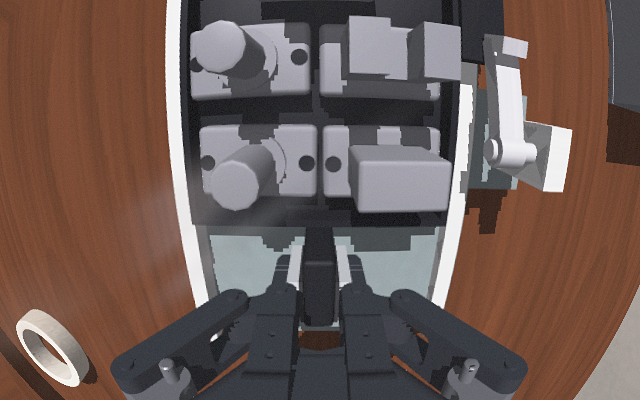

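```bash
python3 -m creep '[{"dx":0.3,"dy":0,"dz":0,"rx":0,"ry":0,"rz":0,"grip":1},{"dx":0.7,"dy":0,"dz":0,"rx":0,"ry":0,"rz":0,"grip":1},{"dx":1.1,"dy":0,"dz":0,"rx":0,"ry":0,"rz":0,"grip":1},{"dx":1.4,"dy":0,"dz":0,"rx":0,"ry":0,"rz":0,"grip":1},{"dx":1.7,"dy":0,"dz":0,"rx":0,"ry":0,"rz":0,"grip":1},{"dx":2,"dy":0,"dz":0,"rx":0,"ry":0,"rz":0,"grip":1},{"dx":2.2,"dy":0,"dz":0,"rx":0,"ry":0,"rz":0,"grip":1},{"dx":2.4,"dy":0,"dz":0,"rx":0,"ry":0,"rz":0,"grip":1},{"dx":2.6,"dy":0,"dz":0,"rx":0,"ry":0,"rz":0,"grip":1},{"dx":2.7,"dy":0,"dz":0,"rx":0,"ry":0,"rz":0,"grip":1}]' 40
python3 - <<'E'
from h import *
c=eyes.camera("wrist");cv2.imwrite("pics/w18.png",c["pixels"][:,:,::-1])
c=eyes.camera("scene");crop(c,200,130,150,130,4.6,"s18c.png")
E
```

```text
time: 38.48
ee_pos: [0.5928, -0.1293, 0.0329]
eef_rot: [0.0, 0.708, 0.707, -0.001]
ft_force: [1.9, -12.4, -2.1]
opening: 0.0137
```

View pics/w18.png

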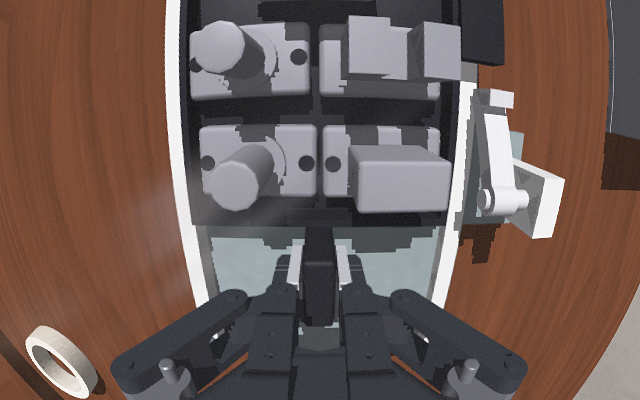

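View pics/s18c.png

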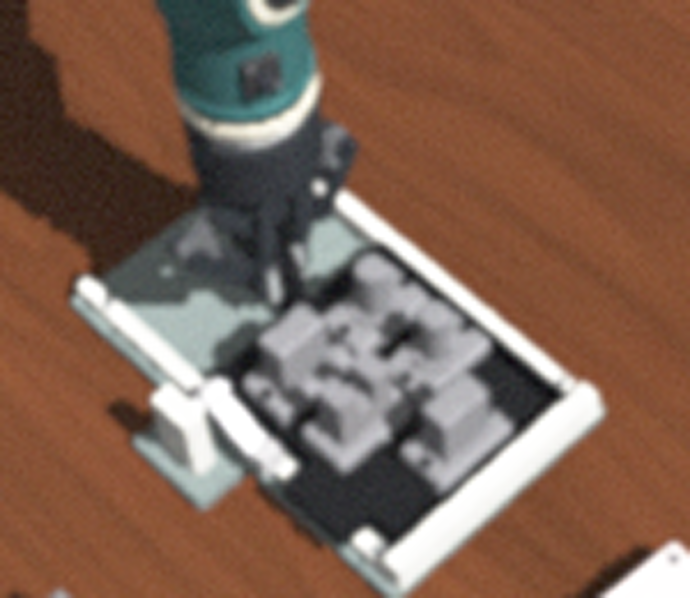

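```bash
python3 -m creep '[{"dx":0.4,"dy":0,"dz":0,"rx":0,"ry":0,"rz":0,"grip":1},{"dx":0.5,"dy":0,"dz":0,"rx":0,"ry":0,"rz":0,"grip":1},{"dx":0.6,"dy":0,"dz":0,"rx":0,"ry":0,"rz":0,"grip":1},{"dx":0.6,"dy":0,"dz":0,"rx":0,"ry":0,"rz":0,"grip":1},{"dx":0.6,"dy":0,"dz":0,"rx":0,"ry":0,"rz":0,"grip":1},{"dx":0.3,"dy":0,"dz":0,"rx":0,"ry":0,"rz":0,"grip":1},{"dx":0.1,"dy":0,"dz":0,"rx":0,"ry":0,"rz":0,"grip":1},{"dx":0.05,"dy":0,"dz":0,"rx":0,"ry":0,"rz":0,"grip":1},{"dx":0.05,"dy":0,"dz":0,"rx":0,"ry":0,"rz":0,"grip":1},{"dx":0.05,"dy":0,"dz":0,"rx":0,"ry":0,"rz":0,"grip":1}]' 40
python3 - <<'E'
from h import *
c=eyes.camera("wrist");crop(c,400,0,200,280,2.1,"w19.png")
E
```

```text
time: 39.42
ee_pos: [0.5928, -0.1294, 0.033]
eef_rot: [0.0, 0.708, 0.706, -0.001]
ft_force: [1.0, -6.3, -1.6]
opening: 0.0134
```

View pics/w19.png

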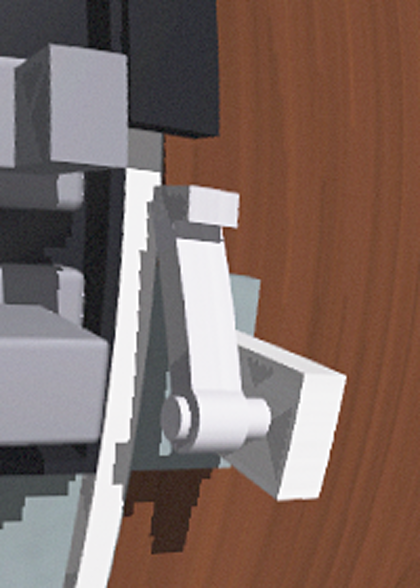

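```bash
python3 -m creep '[{"dx":0,"dy":0,"dz":0,"rx":0,"ry":0,"rz":0,"grip":0.3},{"dx":0,"dy":0,"dz":0,"rx":0,"ry":0,"rz":0,"grip":0.3},{"dx":0,"dy":0,"dz":0,"rx":0,"ry":0,"rz":0,"grip":0.3},{"dx":0,"dy":0,"dz":-1,"rx":0,"ry":0,"rz":0,"grip":0.3},{"dx":0,"dy":0,"dz":-3,"rx":0,"ry":0,"rz":0,"grip":0.3},{"dx":0,"dy":0,"dz":-6,"rx":0,"ry":0,"rz":0,"grip":0.3},{"dx":0,"dy":0,"dz":-9,"rx":0,"ry":0,"rz":0,"grip":0.3},{"dx":0,"dy":0,"dz":-12,"rx":0,"ry":0,"rz":0,"grip":0.3},{"dx":0,"dy":-1,"dz":-15,"rx":0,"ry":0,"rz":0,"grip":0.3},{"dx":0,"dy":-3,"dz":-18,"rx":0,"ry":0,"rz":0,"grip":0.3}]' 40
python3 - <<'E'
from h import *
c=eyes.camera("wrist");cv2.imwrite("pics/w20.png",c["pixels"][:,:,::-1])
st=arm.get_state();print(st["q"].round(3))
t=eyes.camera("top");crop(t,195,130,100,80,7,"t20.png")
s=eyes.camera("scene");crop(s,305,235,120,100,6.5,"s20.png");crop(s,200,130,150,130,4.6,"s20d.png")
E
```

```text
time: 40.3
ee_pos: [0.5641, -0.1276, 0.2153]
eef_rot: [0.001, 0.707, 0.707, 0.001]
ft_force: [-0.4, -0.7, 0.7]
opening: 0.0298
[ 0.689  0.45  -0.68   1.767  0.328  1.034 -0.112]
```

View pics/w20.png

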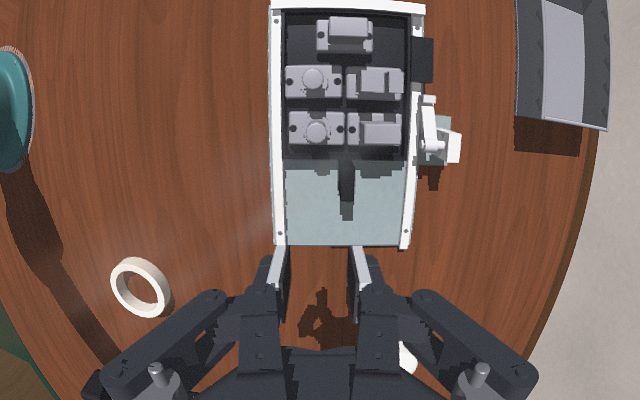

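View pics/t20.png

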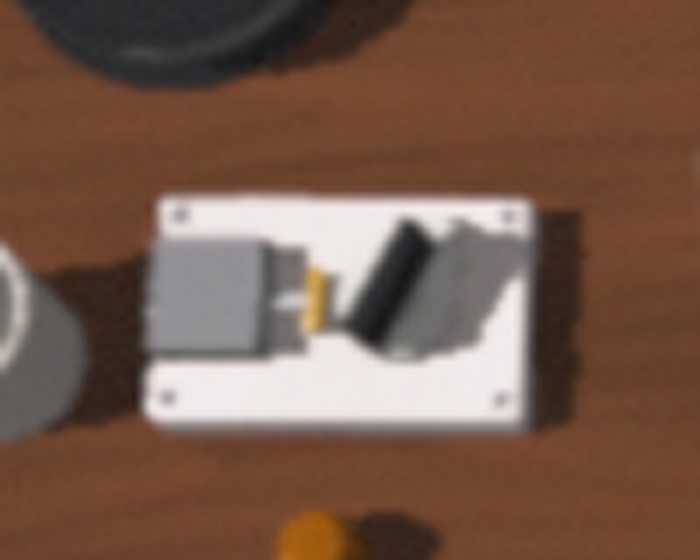

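View pics/s20.png

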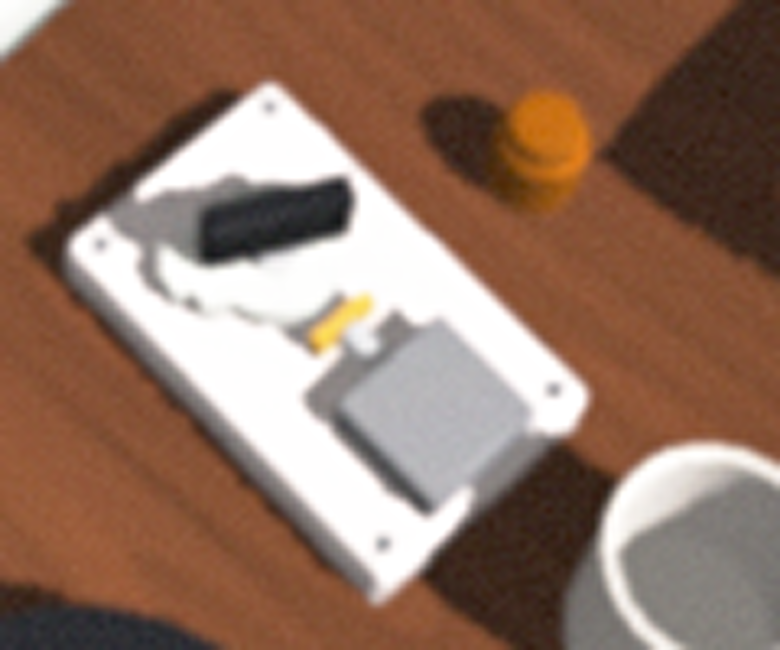

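View pics/s20d.png

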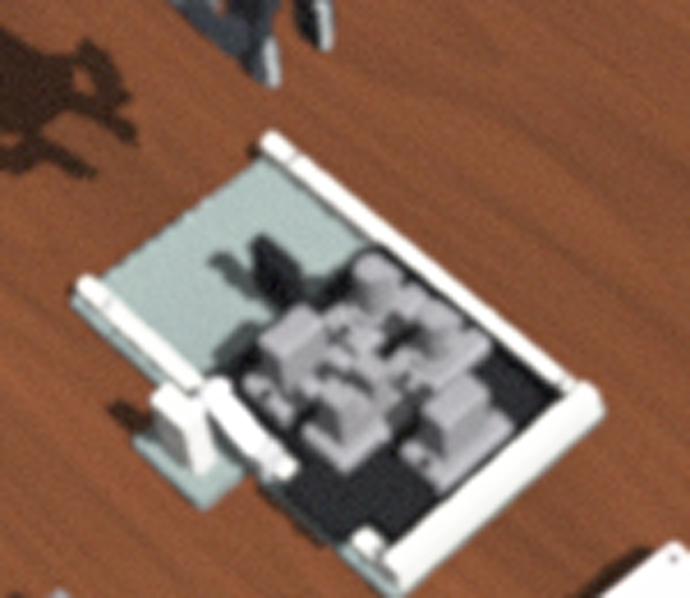

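```bash
python3 - <<'E'
from h import *
t=eyes.camera("top"); s=eyes.camera("scene")
T=lambda X,Y,z: onz(t,195+(X+.5)/7-.5,130+(Y+.5)/7-.5,z)
S=lambda X,Y,z: onz(s,305+(X+.5)/6.5-.5,235+(Y+.5)/6.5-.5,z)
print("bar top T",T(408,228,.086),T(362,338,.082),T(386,284,.084))
# scene top face corners
print("bar S",S(200,218,.086),S(350,190,.086),S(275,205,.086))
print("box T",[T(*p,.03).round(3) for p in[(160,197),(535,197),(527,425),(145,425)]])
print("box S",[S(*p,.03).round(3) for p in[(268,85),(590,395),(378,590),(72,243)]])
print("plunger T",T(318,300,.05),"S",S(340,322,.05))
st=arm.get_state(); print(go(st,[.60,.18,.25],Rdown(np.radians(-114))))
E
```

```text
bar top T [0.63112343 0.19933598 0.086     ] [0.58216649 0.22264093 0.082     ] [0.60606074 0.2105904  0.084     ]
bar S [0.6365853  0.19589956 0.086     ] [0.58954224 0.22827068 0.086     ] [0.61344587 0.21229689 0.086     ]
box T [array([0.675, 0.326, 0.03 ]), array([0.661, 0.147, 0.03 ]), array([0.549, 0.157, 0.03 ]), array([0.563, 0.335, 0.03 ])]
box S [array([0.554, 0.161, 0.03 ]), array([0.567, 0.335, 0.03 ]), array([0.679, 0.325, 0.03 ]), array([0.658, 0.152, 0.03 ])]
plunger T [0.61157544 0.24825168 0.05      ] S [0.61787509 0.25202139 0.05      ]
(array([30.88,  3.66, -3.73]), array([1.000e-01, 1.000e-01, 1.139e+02]))
```

```bash
python3 -m creep '[{"dx":2,"dy":0.5,"dz":0,"rx":0,"ry":0,"rz":6,"grip":0.3},{"dx":5,"dy":1,"dz":0,"rx":0,"ry":0,"rz":13,"grip":0},{"dx":8.5,"dy":1.5,"dz":0,"rx":0,"ry":0,"rz":20,"grip":-0.3},{"dx":12,"dy":2,"dz":0,"rx":0,"ry":0,"rz":27,"grip":-0.3},{"dx":15.5,"dy":2.5,"dz":0,"rx":0,"ry":0,"rz":34,"grip":-0.3},{"dx":19,"dy":3,"dz":0,"rx":0,"ry":0,"rz":41,"grip":-0.3},{"dx":22.5,"dy":3.5,"dz":0,"rx":0,"ry":0,"rz":48,"grip":-0.3},{"dx":26,"dy":4,"dz":0,"rx":0,"ry":0,"rz":55,"grip":-0.3},{"dx":29,"dy":4.5,"dz":0,"rx":0,"ry":0,"rz":62,"grip":-0.3},{"dx":32,"dy":4.5,"dz":0,"rx":0,"ry":0,"rz":69,"grip":-0.3}]' 40
python3 - <<'E'
from h import *
st=arm.get_state(); print(st["q"].round(3)); print(go(st,[.61,.2115,.19],Rdown(np.radians(-118))))
E
```

```text
time: 41.38
ee_pos: [0.6083, 0.1933, 0.2106]
eef_rot: [0.001, 0.984, 0.179, -0.002]
ft_force: [0.2, -0.5, 0.4]
opening: 0.0554
[-0.035  0.519 -0.451  1.627  0.251  1.058 -1.77 ]
(array([ 0.81, -1.65,  2.06]), array([ 0.1,  0.2, 48.6]))
```

```bash
python3 -m creep '[{"dx":0.5,"dy":-1,"dz":0,"rx":0,"ry":0,"rz":6,"grip":-0.3},{"dx":0.8,"dy":-1.6,"dz":0,"rx":0,"ry":0,"rz":13,"grip":-0.3},{"dx":0.8,"dy":-1.6,"dz":0,"rx":0,"ry":0,"rz":20,"grip":-0.3},{"dx":0.8,"dy":-1.6,"dz":0.5,"rx":0,"ry":0,"rz":27,"grip":-0.3},{"dx":0.8,"dy":-1.6,"dz":1,"rx":0,"ry":0,"rz":34,"grip":-0.3},{"dx":0.8,"dy":-1.6,"dz":1.5,"rx":0,"ry":0,"rz":41,"grip":-0.3},{"dx":0.8,"dy":-1.6,"dz":2,"rx":0,"ry":0,"rz":48,"grip":-0.3},{"dx":0.8,"dy":-1.6,"dz":2,"rx":0,"ry":0,"rz":48.6,"grip":-0.3},{"dx":0.8,"dy":-1.6,"dz":2,"rx":0,"ry":0,"rz":48.6,"grip":-0.3},{"dx":0.8,"dy":-1.6,"dz":2,"rx":0,"ry":0,"rz":48.6,"grip":-0.3}]' 40
python3 - <<'E'
from h import *
st=arm.get_state(); print(st["q"].round(3))
c=eyes.camera("wrist");cv2.imwrite("pics/w21.png",c["pixels"][:,:,::-1])
E
```

```text
time: 42.22
ee_pos: [0.6098, 0.2114, 0.1898]
eef_rot: [0.002, 0.971, -0.24, -0.002]
ft_force: [0.3, 0.9, 0.2]
opening: 0.0558
[-0.196  0.523 -0.263  1.634  0.155  1.009 -2.564]
```

View pics/w21.png

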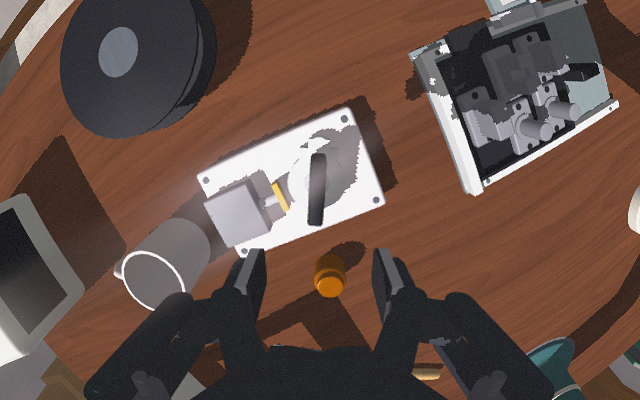

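```bash
python3 - <<'E'
from h import *
c=eyes.camera("wrist");crop(c,260,125,120,120,6,"w21c.png")
E
```

```text
(no output)
```

View pics/w21c.png

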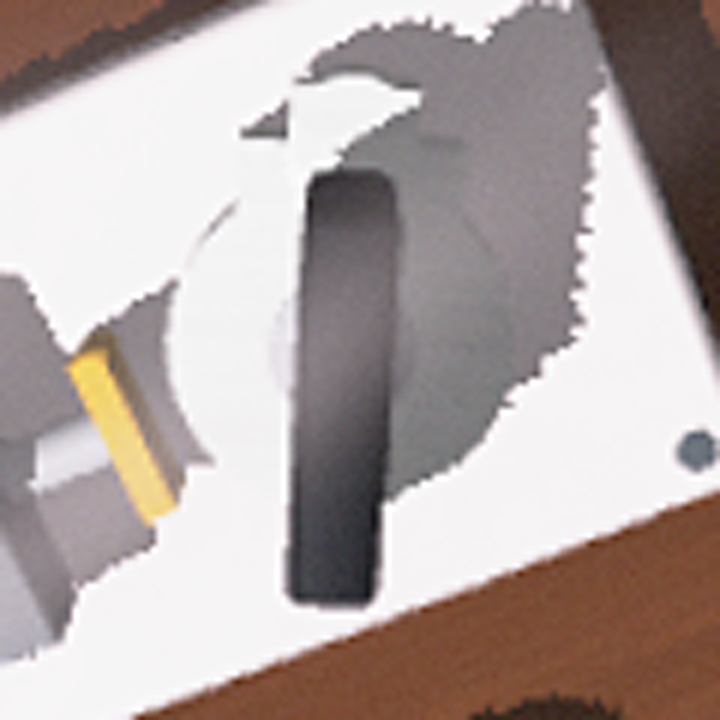

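```bash
python3 - <<'E'
from h import *
c=eyes.camera("wrist"); W=lambda X,Y,z: onz(c,260+(X+.5)/6-.5,125+(Y+.5)/6-.5,z,True)
for z in (.086,.08):
  a,b=W(350,215,z),W(332,603,z); d=a-b; print(a.round(4),b.round(4),np.hypot(*d[:2]).round(4),np.degrees(np.arctan2(d[1],d[0])))
l0,l1=W(310,230,.086),W(286,600,.086); r0,r1=W(398,230,.086),W(376,600,.086)
for p,q in((l0,l1),(r0,r1)): d=p-q; print(np.degrees(np.arctan2(d[1],d[0])), np.linalg.norm(l1-r1))
# plunger: face edge, box edges
print("plunger face",W(105,340,.052),W(175,505,.052))
p,q=W(140,715,.03),W(715,495,.03);d=p-q;print("box edge",np.degrees(np.arctan2(d[1],d[0])))
# disc bounds z ~ .05 center from bar
b=W(332,603,.086); a=np.radians(-25)
st=arm.get_state(); print(go(st,[.6095,.2115,.0513],Rdown(np.radians(-116))))
# project axis candidates
for p in ((.6095,.2115,.086),): print((proj(c,p,True)-[260,125])*6)
E
```

```text
[0.6375 0.1974 0.086 ] [0.5884 0.2263 0.086 ] 0.057 -30.514815895191337
[0.6364 0.198  0.08  ] [0.5861 0.2276 0.08  ] 0.0583 -30.51481589519133
-31.93055419205435 0.013003843321237805
-30.78502460189966 0.013003843321237805
plunger face [0.63180092 0.24398922 0.052     ] [0.60252374 0.2478604  0.052     ]
box edge 84.74462700405391
(array([-0.06, -0.05, 13.94]), array([ 0.2,  0.1, -1.9]))
[352.02235079 432.63909685]
```

```bash
python3 - <<'E'
from h import *
st=arm.get_state(); print(go(st,[.6130,.211,.10],Rdown(np.radians(-121))))
E
```

```text
(array([ 0.26, -0.15,  9.06]), array([0.2, 0.1, 3.1]))
```

```bash
python3 -m creep '[{"dx":0.26,"dy":-0.15,"dz":1,"rx":0.2,"ry":0.1,"rz":3,"grip":0.1},{"dx":0.26,"dy":-0.15,"dz":3,"rx":0.2,"ry":0.1,"rz":3,"grip":0.1},{"dx":0.26,"dy":-0.15,"dz":5,"rx":0.2,"ry":0.1,"rz":3,"grip":0.1},{"dx":0.26,"dy":-0.15,"dz":7,"rx":0.2,"ry":0.1,"rz":3,"grip":0.1},{"dx":0.26,"dy":-0.15,"dz":8.5,"rx":0.2,"ry":0.1,"rz":3,"grip":0.1},{"dx":0.26,"dy":-0.15,"dz":9,"rx":0.2,"ry":0.1,"rz":3,"grip":0.1},{"dx":0.26,"dy":-0.15,"dz":9,"rx":0.2,"ry":0.1,"rz":3,"grip":0.1},{"dx":0.26,"dy":-0.15,"dz":9,"rx":0.2,"ry":0.1,"rz":3,"grip":0.1},{"dx":0.26,"dy":-0.15,"dz":9,"rx":0.2,"ry":0.1,"rz":3,"grip":0.1},{"dx":0.26,"dy":-0.15,"dz":9,"rx":0.2,"ry":0.1,"rz":3,"grip":0.1}]' 40
python3 - <<'E'
from h import *
st=arm.get_state(); print(st["q"].round(3)); print(go(st,[.6130,.211,.056],Rdown(np.radians(-121))))
c=eyes.camera("wrist");cv2.imwrite("pics/w22.png",c["pixels"][:,:,::-1])
for p in ((.613,.211,.086),(.613-.0257,.211+.0155,.086),(.613+.0257,.211-.0155,.086)): print(proj(c,p,True).round(1))
E
```

```text
time: 43.2
ee_pos: [0.6138, 0.2113, 0.102]
eef_rot: [-0.001, 0.964, -0.267, 0.001]
ft_force: [0.0, -0.0, -0.8]
opening: 0.0386
[-0.217  0.626 -0.231  1.687  0.18   0.847 -2.636]
(array([-0.06,  0.08,  4.6 ]), array([-0.1, -0.1,  0.1]))
[320.5 245.5]
[320.2 288.4]
[320.8 195.6]
```

View pics/w22.png

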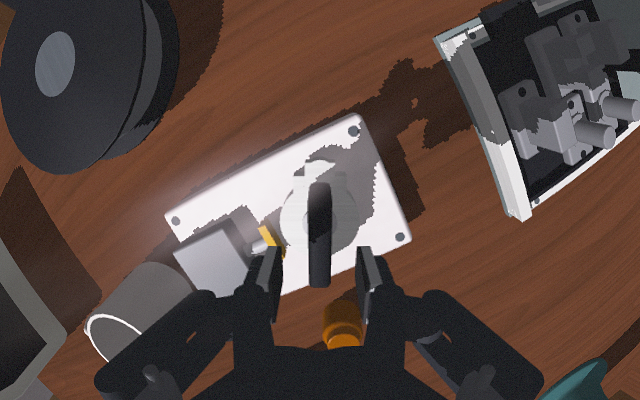

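```bash
python3 -m creep '[{"dx":-0.05,"dy":0.05,"dz":1.5,"rx":0,"ry":0,"rz":0,"grip":0.2},{"dx":-0.05,"dy":0.05,"dz":3.3,"rx":0,"ry":0,"rz":0,"grip":0.2},{"dx":-0.05,"dy":0.05,"dz":4.4,"rx":0,"ry":0,"rz":0,"grip":0.2},{"dx":-0.05,"dy":0.05,"dz":4.6,"rx":0,"ry":0,"rz":0,"grip":0.2},{"dx":-0.05,"dy":0.05,"dz":4.6,"rx":0,"ry":0,"rz":0,"grip":1},{"dx":-0.05,"dy":0.05,"dz":4.6,"rx":0,"ry":0,"rz":0,"grip":1},{"dx":-0.05,"dy":0.05,"dz":4.6,"rx":0,"ry":0,"rz":0,"grip":1},{"dx":-0.05,"dy":0.05,"dz":4.6,"rx":0,"ry":0,"rz":0,"grip":1},{"dx":-0.05,"dy":0.05,"dz":4.6,"rx":0,"ry":0,"rz":0,"grip":1},{"dx":-0.05,"dy":0.05,"dz":4.6,"rx":0,"ry":0,"rz":0,"grip":1}]' 40
```

```text
time: 44.08
ee_pos: [0.6133, 0.2113, 0.0564]
eef_rot: [-0.001, 0.964, -0.267, 0.001]
ft_force: [-0.2, -0.1, -0.7]
opening: 0.0136
```

```bash
python3 -m creep '[{"dx":0,"dy":0,"dz":0,"rx":0,"ry":0,"rz":-4,"grip":1},{"dx":0,"dy":0,"dz":0,"rx":0,"ry":0,"rz":-10,"grip":1},{"dx":0,"dy":0,"dz":0,"rx":0,"ry":0,"rz":-16,"grip":1},{"dx":0,"dy":0,"dz":0,"rx":0,"ry":0,"rz":-22,"grip":1},{"dx":0,"dy":0,"dz":0,"rx":0,"ry":0,"rz":-28,"grip":1},{"dx":0,"dy":0,"dz":0,"rx":0,"ry":0,"rz":-34,"grip":1},{"dx":0,"dy":0,"dz":0,"rx":0,"ry":0,"rz":-40,"grip":1},{"dx":0,"dy":0,"dz":0,"rx":0,"ry":0,"rz":-46,"grip":1},{"dx":0,"dy":0,"dz":0,"rx":0,"ry":0,"rz":-52,"grip":1},{"dx":0,"dy":0,"dz":0,"rx":0,"ry":0,"rz":-58,"grip":1}]' 60
python3 - <<'E'
from h import *
st=arm.get_state(); print(st["q"].round(3),st["wrist_torque"].round(2)); print(go(st,[.6133,.2113,.0564],Rdown(np.radians(-5))))
E
```

```text
time: 44.92
ee_pos: [0.6133, 0.2126, 0.0565]
eef_rot: [-0.001, 0.972, 0.237, 0.002]
ft_force: [0.2, 3.3, -4.6]
opening: 0.0129
[-0.056  0.731 -0.464  1.693  0.421  0.814 -1.803] [ 0.64  0.05 -0.11]
(array([-0.06,  0.11,  0.01]), array([  0.1,  -0.3, -57.6]))
```

```bash
python3 -m creep '[{"dx":-0.05,"dy":0.1,"dz":0,"rx":0,"ry":0,"rz":-5,"grip":1},{"dx":-0.05,"dy":0.1,"dz":0,"rx":0,"ry":0,"rz":-11,"grip":1},{"dx":-0.05,"dy":0.1,"dz":0,"rx":0,"ry":0,"rz":-17,"grip":1},{"dx":-0.05,"dy":0.1,"dz":0,"rx":0,"ry":0,"rz":-24,"grip":1},{"dx":-0.05,"dy":0.1,"dz":0,"rx":0,"ry":0,"rz":-31,"grip":1},{"dx":-0.05,"dy":0.1,"dz":0,"rx":0,"ry":0,"rz":-37,"grip":1},{"dx":-0.05,"dy":0.1,"dz":0,"rx":0,"ry":0,"rz":-43,"grip":1},{"dx":-0.05,"dy":0.1,"dz":0,"rx":0,"ry":0,"rz":-49,"grip":1},{"dx":-0.05,"dy":0.1,"dz":0,"rx":0,"ry":0,"rz":-55,"grip":1},{"dx":-0.05,"dy":0.1,"dz":0,"rx":0,"ry":0,"rz":-57.6,"grip":1}]' 60
python3 - <<'E'
from h import *
st=arm.get_state(); print(st["q"].round(3),st["wrist_torque"].round(2)); print(go(st,[.6133,.2113,.0564],Rdown(np.radians(-5))))
c=eyes.camera("wrist");cv2.imwrite("pics/w23.png",c["pixels"][:,:,::-1])
E
```

```text
time: 45.75
ee_pos: [0.6123, 0.2133, 0.0565]
eef_rot: [-0.002, 0.736, 0.677, 0.003]
ft_force: [-1.3, 4.7, -1.5]
opening: 0.0131
[ 0.095  0.802 -0.695  1.683  0.629  0.887 -0.942] [ 0.73  0.64 -0.27]
(array([-0.19,  0.12,  0.01]), array([ 0.1, -0.4,  0.2]))
```

View pics/w23.png

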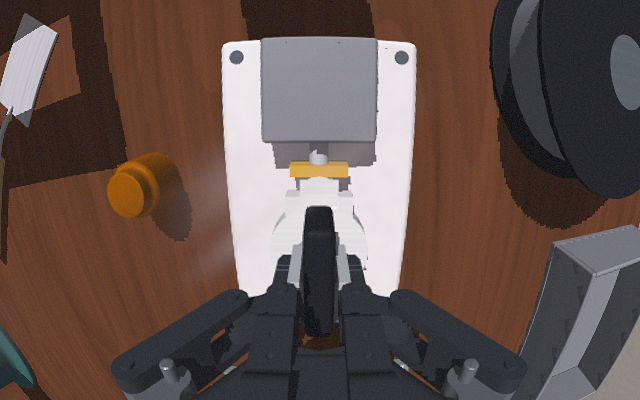

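```bash
python3 -m creep '[{"dx":-0.1,"dy":0.1,"dz":0,"rx":0,"ry":0,"rz":0,"grip":1},{"dx":-0.15,"dy":0.1,"dz":0,"rx":0,"ry":0,"rz":0,"grip":1},{"dx":-0.15,"dy":0.1,"dz":0,"rx":0,"ry":0,"rz":0,"grip":1},{"dx":-0.15,"dy":0.1,"dz":0,"rx":0,"ry":0,"rz":0,"grip":0.3},{"dx":-0.15,"dy":0.1,"dz":0,"rx":0,"ry":0,"rz":0,"grip":0.2},{"dx":-0.15,"dy":0.1,"dz":0,"rx":0,"ry":0,"rz":0,"grip":0.2},{"dx":-0.15,"dy":0.1,"dz":-1.5,"rx":0,"ry":0,"rz":0,"grip":0.2},{"dx":-0.15,"dy":0.1,"dz":-4,"rx":0,"ry":0,"rz":0,"grip":0.2},{"dx":-0.15,"dy":0.1,"dz":-7,"rx":0,"ry":0,"rz":0,"grip":0.2},{"dx":-0.15,"dy":0.1,"dz":-10,"rx":0,"ry":0,"rz":0,"grip":0.2}]' 40
python3 -m creep '[{"dx":0,"dy":0,"dz":-2,"rx":0,"ry":0,"rz":0,"grip":0.2},{"dx":0,"dy":0,"dz":-5,"rx":0,"ry":0,"rz":0,"grip":0.2},{"dx":0,"dy":-2,"dz":-7,"rx":0,"ry":0,"rz":0,"grip":0.2},{"dx":0,"dy":-4,"dz":-8,"rx":0,"ry":0,"rz":0,"grip":0.2},{"dx":-1,"dy":-6,"dz":-9,"rx":0,"ry":0,"rz":0,"grip":0.2},{"dx":-3,"dy":-8,"dz":-10,"rx":0,"ry":0,"rz":0,"grip":0.2},{"dx":-5,"dy":-9,"dz":-10,"rx":0,"ry":0,"rz":0,"grip":0.2},{"dx":-7,"dy":-10,"dz":-10,"rx":0,"ry":0,"rz":0,"grip":0.2},{"dx":-8,"dy":-10,"dz":-10,"rx":0,"ry":0,"rz":0,"grip":0.2},{"dx":-8,"dy":-10,"dz":-10,"rx":0,"ry":0,"rz":0,"grip":0.2}]' 40
python3 - <<'E'
from h import *
c=eyes.camera("wrist");cv2.imwrite("pics/w24.png",c["pixels"][:,:,::-1])
s=eyes.camera("scene");crop(s,200,120,230,210,2.8,"s24.png");cv2.imwrite("pics/s24f.png",s["pixels"][:,:,::-1])
E
```

```text
time: 46.63
ee_pos: [0.613, 0.2106, 0.1586]
eef_rot: [-0.001, 0.736, 0.677, 0.003]
ft_force: [1.6, -0.1, 0.2]
opening: 0.0344
time: 47.47
ee_pos: [0.5071, 0.1358, 0.259]
eef_rot: [0.0, 0.737, 0.676, 0.003]
ft_force: [-0.9, -0.2, 0.0]
opening: 0.0342
```

View pics/w24.png

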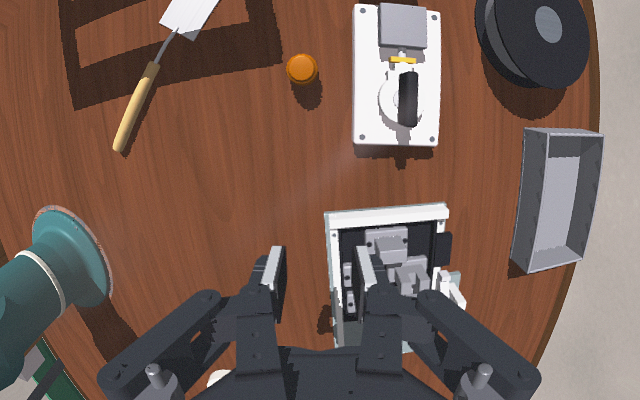

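View pics/s24.png

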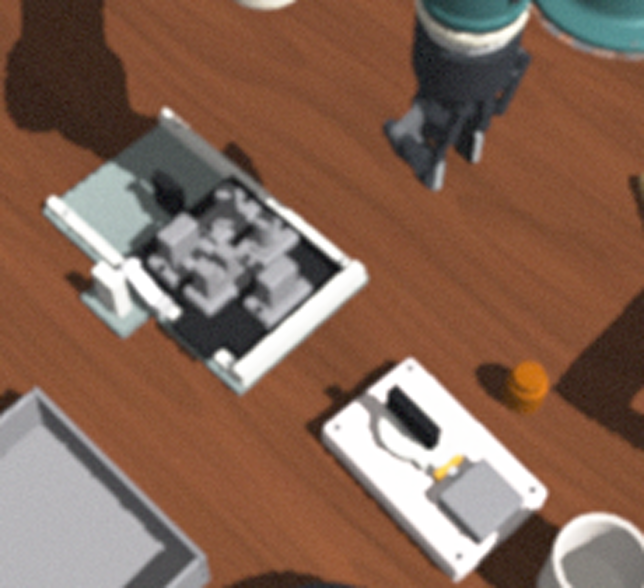

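```bash
python3 - <<'E'
from h import *
c=eyes.camera("wrist");crop(c,340,0,115,160,5,"w25.png")
E
```

```text
(no output)
```

View pics/w25.png

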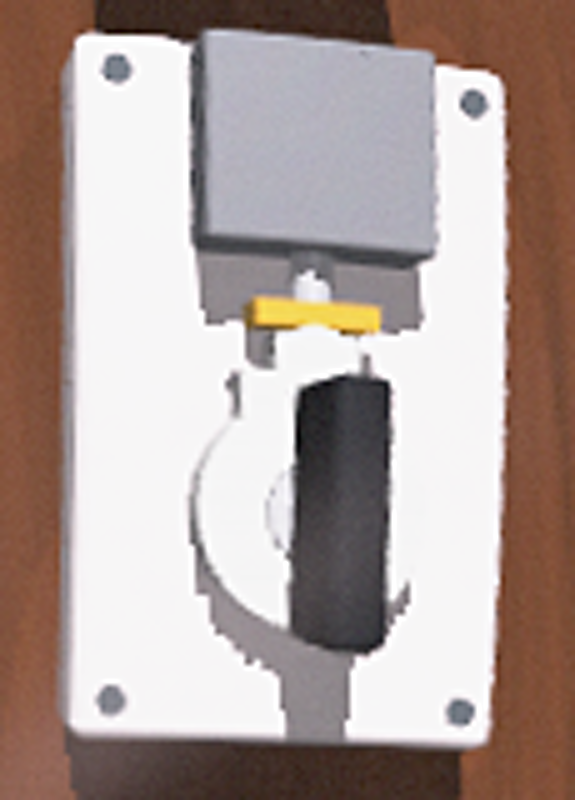

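```bash
python3 - <<'E'
from h import *
c=eyes.camera("wrist"); W=lambda X,Y,z: onz(c,340+(X+.5)/5-.5,0+(Y+.5)/5-.5,z,True)
def A(p,q): d=p-q; return np.degrees(np.arctan2(d[1],d[0])).round(1)
print("bar",A(W(322,385,.086),W(312,640,.086)),A(W(388,385,.086),W(385,640,.086)))
print("box screws", A(W(117,68,.03),W(111,698,.03)),A(W(474,103,.03),W(460,711,.03)))
print("plate",A(W(250,318,.055),W(380,328,.055)),"expect 180-5=175")
ax=np.array([.613,.2108]); m=(W(250,322,.053)+W(380,332,.053))/2; print("plate face from axis",np.linalg.norm(m[:2]-ax), m)
print(arm.get_state()["joint_vel"].round(3))
E
```

```text
bar 84.7 86.6
box screws 85.1 85.2
plate 175.3 expect 180-5=175
plate face from axis 0.04580166002268474 [0.61198906 0.2565905  0.053     ]
[-0.011  0.006  0.002  0.003 -0.    -0.002  0.002]
```

The bar is within about 1° of square and the plunger face is about 44–46 mm from the axis, so it is pressed fully in. The tray and catch are in place and the robot is clear, so I'm handing in.

```bash
python3 -c "
from plant import arm
print(arm.hand_in()); print(arm.get_state()['time'])"
```

```text
the job is handed in; nothing more can be done
None
the job is handed in; nothing more can be done
```

The job is done and handed in at about 48 s. Five printed parts were on the bench, and all five now stand upright in the tray. The tray is home in its dock and the cam is left at its high point.

- **Parts:** The last wrist and scene pictures show all five upright and separate inside the tray. One had been knocked about 2 cm aside (a web part, beside the scraper). I measured it again before gripping it.
- **Tray and catch:** I pushed the tray in by its handle until it stopped moving under a firm push. The pictures show the catch down, with a clear gap behind the lug. The robot did not touch the catch as far as I could see. I could not read the catch angle itself and judged it from the pictures only.
- **Cam and plunger:** The cam bar measures 84.7° to 86.6° against the starter box's 85.1°, so the cam is at about 3.14 rad. The plunger face is about 46 mm from the cam axis, where 44 mm is fully pressed in; the 2 mm difference is within camera error.
- **Other things:** I saw no sign of the bystanders moving, but did not measure their positions at the end. The arm was clear of everything at hand-in.

Calibration differed between cameras by about 2 mm throughout, and no check failed.

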